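# Clear the used sample pots and hang the emptied sign

### The job

Gather every used sample pot on the bench in the discard bin's tip tray, setting each down gently, not dropping it; once they are all in the tray, lift the tray by its handle until they have all slid into the bin, then swing the tray fully back down. Only then take the status plate from its slot block and hang it by its window on the hook with the green marked face pointing outward, away from the post. Leave the dishes, the reagent bottle and the diagnostic handset where they are.

Things in the scene. Friction and masses are not known exactly. Their poses are not given: they have to be found in the camera images.
- pot1_center (a point): used sample pot, may be absent: square white bottle 40 x 40 mm and 47 mm tall with a round orange lid 38 mm across and 17 mm high, 64 mm in all, 80 g. The point is its centre, 32 mm above its underside; z points to the lid, x and y are square to its flat sides
- pot2_center (a point): used sample pot, may be absent: square white bottle 40 x 40 mm and 47 mm tall with a round orange lid 38 mm across and 17 mm high, 64 mm in all, 80 g. The point is its centre, 32 mm above its underside; z points to the lid, x and y are square to its flat sides
- pot3_center (a point): used sample pot, may be absent: square white bottle 40 x 40 mm and 47 mm tall with a round orange lid 38 mm across and 17 mm high, 64 mm in all, 80 g. The point is its centre, 32 mm above its underside; z points to the lid, x and y are square to its flat sides
- pot4_center (a point): used sample pot, may be absent: square white bottle 40 x 40 mm and 47 mm tall with a round orange lid 38 mm across and 17 mm high, 64 mm in all, 80 g. The point is its centre, 32 mm above its underside; z points to the lid, x and y are square to its flat sides
- pot5_center (a point): used sample pot, may be absent: square white bottle 40 x 40 mm and 47 mm tall with a round orange lid 38 mm across and 17 mm high, 64 mm in all, 80 g. The point is its centre, 32 mm above its underside; z points to the lid, x and y are square to its flat sides
- tray (a joint): angle of the tip tray: 0 = down and level, grows as the outer end is lifted, 1.25 = upper stop. The hinge is stiff enough that the tray stays about where it is left; lifting at the handle takes up to about 8 N
- tray_floor (a point): centre of the tip tray's floor (upper surface, 120 mm above the bench when down). Aluminium tray, 258 mm inside along its x, 155 mm along its y; walls 30 mm high from the floor's underside on both sides and at the outer (-y) end, open at the hinge end (+y, 75 mm from this point), beyond which lies the bin. z is normal to the floor; turns with the tray
- tray_handle (a point): middle of the blue handle bar, 12 mm thick, 140 mm long along x (110 mm clear between its two arms), at the tray's outer end: 130 mm out (-y) and 45 mm above the tray's floor point, 165 mm above the bench when down. Turns with the tray and can turn within a grip
- tray_hinge (a point): middle of the tray's hinge line, 115 mm above the bench, fixed. The line runs along this x; the tray lies on the -y side, the bin on the +y side; the handle bar is 205 mm out and 50 mm up from it when down
- bin_floor (a point): centre of the white discard bin's inner floor, 6 mm above the bench, fixed. Inside 270 mm along x and 194 mm along y; wall 106 mm high under the hinge, sides 125 mm, far wall (+y) 190 mm with a yellow stripe
- plate_center (a point): centre of the status plate's outline. White plate 90 mm wide (along y), 160 mm tall (along z), 10 mm thick (along x), 120 g; the face toward +x is the marked one: green with a white disc; the back is plain white. From its lower edge: solid to 80 mm, then a window 60 mm wide and 45 mm high, then a solid top bar 35 mm high to grip. It starts upright in the slot block, lower edge 6 mm above the bench
- plate_eye (a point): middle of the upper edge of the plate's window (underside of the top bar), 35 mm below the top edge and 45 mm above the plate's centre; same axes
- plate: the same status plate, origin at the middle of its lower edge
- block: grey slot block 60 x 110 mm, 32 mm high, fixed; open-topped slot 13 mm wide along its y and 98 mm long, floor 6 mm above the bench, that the plate starts in (the plate's +x is the block's +x at the start). Origin on the bench under its middle
- hook_seat (a point): middle of the upper surface of the flat strap hook, 160 mm above the bench, fixed. The strap is 24 mm wide (along y), 4 mm thick, level, and points to +x, outward from the post; an upturned lip 14 mm high and 4 mm thick stands 43 to 47 mm out from this point
- hook_post (a point): top of the hook's steel post (18 x 24 mm), flush with the strap, 52 mm behind the seat point (-x); same axes. Nothing stands higher than the strap here, except the lip
- dishes: bystander: stack of lidded culture dishes 88 mm across, 41 mm high; origin under it
- reagent: bystander: reagent bottle 60 mm across, 150 mm tall, blue cap; origin under it
- scope: bystander: diagnostic handset, steel and black, 160 mm long, 28 mm high, lying along its x; origin under its middle
Things that resemble listed ones, but are neither listed nor needed, are in the scene too. Leave any pink look-alike of the part that bears pot4_center alone.

How it is judged:
By the outcome, as a careful person would: the job done as asked, in the order asked, and still so for the second after the job is handed in, with the robot touching nothing.
Of pot1, pot2, pot3, pot4, pot5 only 3 to 4 are there at a start; the rules pass over those that are not, and their reading is None.
At some moment in a run one of pot1, pot2, pot3, pot4, pot5 may be knocked a few centimetres aside while the robot is not near it.
It also fails if it takes over 192 s, if anything falls off the work surface, if the arm or the gripper's body presses on something with over 40 N, if the wrist force passes 120 N, or if a joint passes its speed limit or range.

### The arm

A 6-joint arm with a two-finger parallel gripper is mounted at the origin on the work surface. World frame = base frame: x ahead of the robot, y to its left, z up, the work surface at z = 0. Lengths are in m, angles in rad, forces in N, time in s.
With the tool pointing down it reaches from about 0.35 to 0.975 m from the base axis. Payload 4.9 kg.
Tool frame: the origin (TCP) lies midway between the tips of the shut fingers; the grasp point (between the pads) lies 19 mm behind it (manip.pinch_z is the x of the grasp point in the tool frame, in m); x points along the fingers, y is the direction in which the jaws open and shut, and the axes are right-handed (so a half turn about x gives the same grasp; the last joint's range is limited). The gripper opens to 85 mm and grips with 20 to 120 N. Pads are 22 mm wide; open, the fingers measure 114 mm over their backs; the gripper's body (76 mm by 85 mm) begins 54 mm behind the grasp point. The pads swing forward as they close: fully open they stand 13 mm farther back than shut.
Start: joints at [-1.267, 0.053, 1.613, -0, 1.476, -0.119], TCP at [0.256, -0.57, 0.231] pointing down, gripper open.
Joint ranges: [-3.01, 3.01], [-1.01, 2.22], [0.06, 2.58], [-1.02, 4.17], [0.09, 2.62], [-3.14, 3.14]. Speed limits (rad/s): [2.57, 2.57, 3.14, 3.14, 3.14, 3.14].

### API

Orientations are given as a unit quaternion [w, x, y, z].
In Python, from plant import sensors, cams, workorder, manip gives the robot as it stands.
- The arm moves only by the tool drive_tool, never from a script. Its argument "series" is a list of rows, each an object of numbers: "x", "y", "z": the shift along the tool's x, y, z in units of 25 mm (1.0 is 25 mm); "ax", "ay", "az": the turn, a rotation vector about the tool's x, y, z in units of 5 degrees (1.0 is 5 degrees). A call has 1 to 5 rows; each row is the pose to reach, as a shift and turn from the pose commanded when the call began, along the tool's axes at that moment; what a row does not reach only later rows make up. A row lasts 1/12 s, in which the tool goes at most 41.7 mm and 7.16 degrees, less where a joint would pass 70% of its speed; a pose out of reach is approached as far as the arm can. A call with a gripper value outside its range is refused whole. "hand" is the opening, from 0 (shut) to 1 (fully open), set as the call begins (left out, the last holds). The fingers move at their own pace and stop on an object; the grip force is fixed at half the most. Time passes only in rows, so rows that repeat a pose let the fingers close. It gives the time, the measured TCP pose, the force and the opening at its end, in the units of the state.
- sensors.state(): the state, without advancing time (a new reading comes with each control period).
- cams.grab_frame(name): name is "scene" or "top"; returns a dict with "img" (480x640x3 uint8, blue, green, red), "camera_matrix" (3x3 intrinsics, pixels), "k1" (the pictures are not rectified: a ray, as slopes to the right and down, at radius r is drawn at 1 + k1 r^2 times it, then the intrinsics apply), "cam_to_world" (4x4, takes a point from camera to world coordinates). Camera axes: x right, y down, z forward; pixel columns grow to the right and rows downward; lengths in m; the calibration is good to about 2 mm. A picture is of the moment at which its call begins. There is no depth.
- workorder.job_done(): hands the job in, once; it reports no verdict.
The state is a dict: "time": time; "joint_pos": joint angles; "joint_vel": joint speeds; "joint_efforts": joint torques, N m; "tool_pos": TCP position; "tool_rot": TCP orientation; "contact_force": force on the tool from outside, world axes, zero at the start; "ft_torque": the same for the moment, N m; "gripper_width": opening from 0.0 (shut) to 1.0 (fully open).
Only numpy, scipy, OpenCV 4.12 (cv2) and the standard library are available. Lean on these libraries where they do the work, as an engineer would, in place of code of your own. Each camera call takes 0.05 s, during which the arm holds its last target.

## Working session

There is one attempt and no reset: what is moved stays moved. The work goes in short steps, Python scripts to look and compute and a tool call to move; the robot and the scene stay as the last step left them, time stands still between calls to the robot, and variables do not carry over. Pictures are saved under pics/ and viewed, and the job is handed in when it is done.

Besides the shell and the picture viewer there is one more tool, called after "Call:" as name([rows], argument=value, ...), one row to a line, values as JSON. drive_tool: Moves the arm, as the interface text tells. Its arguments: {"type":"object","properties":{"series":{"type":"array","items":{"type":"object","properties":{"x":{"type":"number"},"y":{"type":"number"},"z":{"type":"number"},"ax":{"type":"number"},"ay":{"type":"number"},"az":{"type":"number"}}}},"hand":{"type":"number"}},"required":["series"]}

```bash
ls -la; mkdir -p pics
cat > h.py <<'E'
import numpy as np, cv2
from plant import sensors, cams, workorder, manip
from scipy.spatial.transform import Rotation as R
def grab(name,fn=None):
    f=cams.grab_frame(name)
    if fn: cv2.imwrite('pics/'+fn+'.png',f['img'])
    np.savez('last_'+name+'.npz',**{k:f[k] for k in('img','camera_matrix','k1','cam_to_world')})
    return f
def load(name): return dict(np.load('last_'+name+'.npz'))
def proj(f,P):
    P=np.atleast_2d(P).astype(float);T=np.array(f['cam_to_world']);K=np.array(f['camera_matrix'])
    c=(P-T[:3,3])@T[:3,:3]; s=c[:,:2]/c[:,2:]; r2=(s**2).sum(1,keepdims=True); s=s*(1+float(f['k1'])*r2)
    return s*[K[0,0],K[1,1]]+[K[0,2],K[1,2]]
def ray(f,uv):
    uv=np.array(uv,float);T=np.array(f['cam_to_world']);K=np.array(f['camera_matrix'])
    d=(uv-[K[0,2],K[1,2]])/[K[0,0],K[1,1]]; s=d.copy()
    for _ in range(30): s=d/(1+float(f['k1'])*(s@s))
    return T[:3,3],T[:3,:3]@np.array([s[0],s[1],1])
def atz(f,uv,z):
    o,d=ray(f,uv); return o+d*(z-o[2])/d[2]
def st():
    s=sensors.state(); return s
def crop(f,x0,y0,x1,y1,k,fn):
    cv2.imwrite('pics/'+fn+'.png',cv2.resize(f['img'][y0:y1,x0:x1],None,fx=k,fy=k,interpolation=cv2.INTER_CUBIC))
def goto(p,q=None,Rm=None):
    """units for shift to world p from current measured pose"""
    s=st(); T=R.from_quat(np.roll(s['tool_rot'],-1)); d=T.inv().apply(np.array(p)-s['tool_pos'])/0.025
    a=None
    if Rm is not None: a=np.rad2deg((T.inv()*R.from_matrix(Rm)).as_rotvec())/5
    return d.round(2),a if a is None else a.round(2)
def down(yaw): # tool x down, tool y at angle yaw in world
    x=np.array([0,0,-1.]);y=np.array([np.cos(yaw),np.sin(yaw),0]);return np.c_[x,y,np.cross(x,y)]
E
python3 - <<'E'
from h import *
for n in('scene','top'):
    f=grab(n,n+'0'); print(n,f['camera_matrix'],f['k1'],np.array(f['cam_to_world']).round(3))
s=st();print(s, manip.pinch_z); print(R.from_quat(np.roll(s['tool_rot'],-1)).as_matrix().round(3))
E
```

```text
total 12
drwxr-xr-x  3 agent agent 4096 Dec  7 06:48 .
drwxr-xr-x 23 root  root  4096 Dec  7 06:48 ..
drwxr-xr-x  2 agent agent 4096 Dec  7 06:48 pics
scene [[496.11993672   0.         304.81894669]
 [  0.         496.11993672 247.37158144]
 [  0.           0.           1.        ]] -0.12017832397780573 [[ 0.484  0.666 -0.569  1.168]
 [ 0.875 -0.359  0.324 -0.318]
 [ 0.011 -0.654 -0.756  0.945]
 [ 0.     0.     0.     1.   ]]
top [[502.1673705    0.         311.59967749]
 [  0.         502.1673705  246.30397812]
 [  0.           0.           1.        ]] -0.0552670523426885 [[ 0.022 -0.996  0.088  0.482]
 [-1.    -0.024 -0.017  0.058]
 [ 0.019 -0.087 -0.996  1.191]
 [ 0.     0.     0.     1.   ]]
{'time': 0.1, 'joint_pos': array([-1.26700900e+00,  5.32612927e-02,  1.61417787e+00,  3.67655454e-05,
        1.47600709e+00, -1.19020380e-01]), 'joint_vel': array([-0.00083161, -0.00243655, -0.00482569,  0.00072366,  0.00024597,
       -0.00038248]), 'joint_efforts': array([-1.97199292e-04, -3.94901776e+01, -3.71363425e+01, -1.02983638e-04,
        3.90097004e-03,  3.86482066e-05]), 'tool_pos': array([ 0.2562771 , -0.56941292,  0.23019163]), 'tool_rot': array([-0.14771911, -0.69131707, -0.14902659,  0.69141221]), 'contact_force': array([ 0.2299325 , -0.21470525,  0.76763837]), 'ft_torque': array([ 0.00808102,  0.00138401, -0.00663559]), 'gripper_width': 0.9987340496014292} -0.0187
[[-0.001  0.41  -0.912]
 [ 0.002 -0.912 -0.41 ]
 [-1.    -0.002 -0.   ]]
```

View pics/scene0.png

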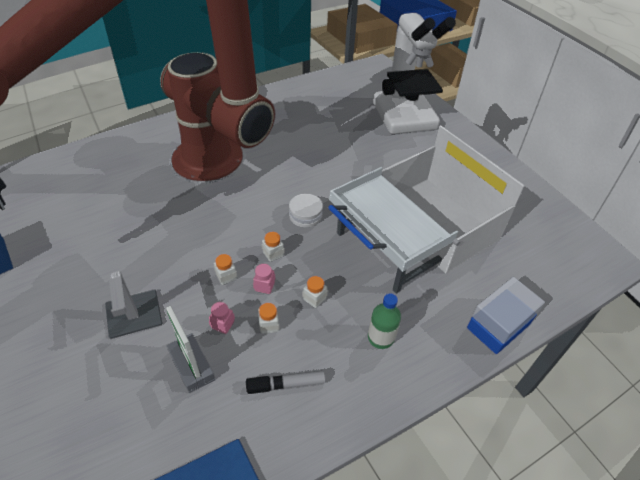

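View pics/top0.png

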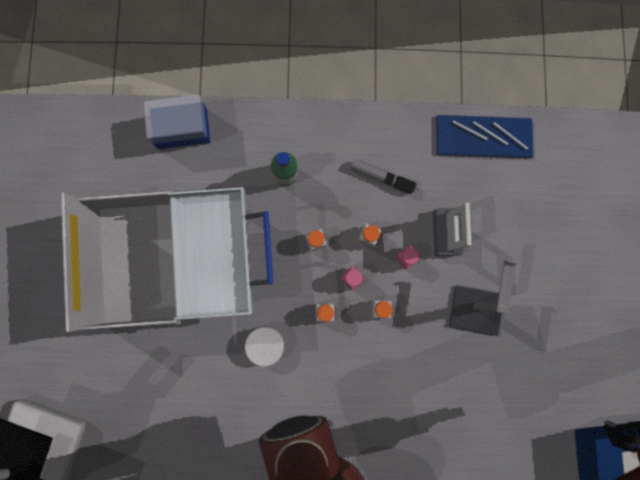

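The scene view shows four orange-lidded pots at (224,268), (272,246), (268,317) and (315,291), plus two pink look-alikes. The plate is in its block at (185,350), the hook is at (130,300), and the tray and bin are on the right. Next I'll enlarge the parts.

Run:
```python
from h import *
f=load('top'); crop(f,290,190,530,350,3.3,'t1'); crop(f,50,170,290,340,3.3,'t2')
f=load('scene'); crop(f,90,220,340,400,3.2,'s1'); crop(f,310,130,530,300,3.5,'s2')
```

```text
(no output)
```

View pics/t1.png

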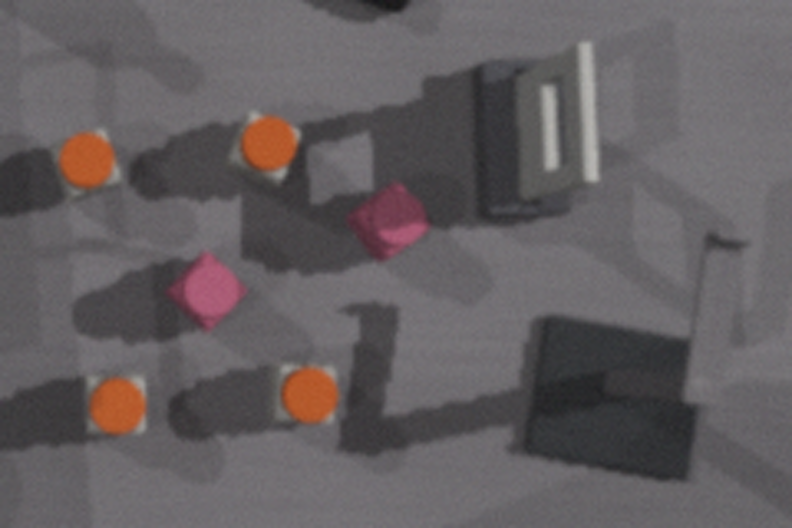

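View pics/t2.png

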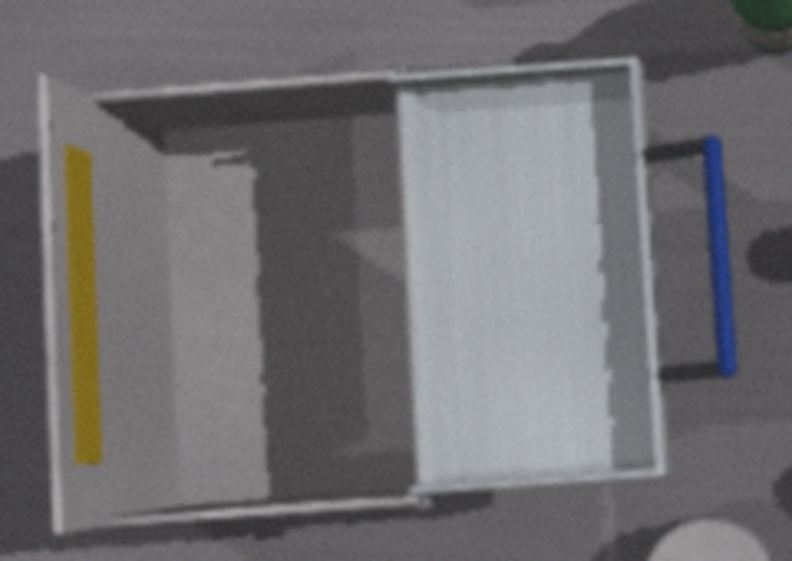

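View pics/s1.png

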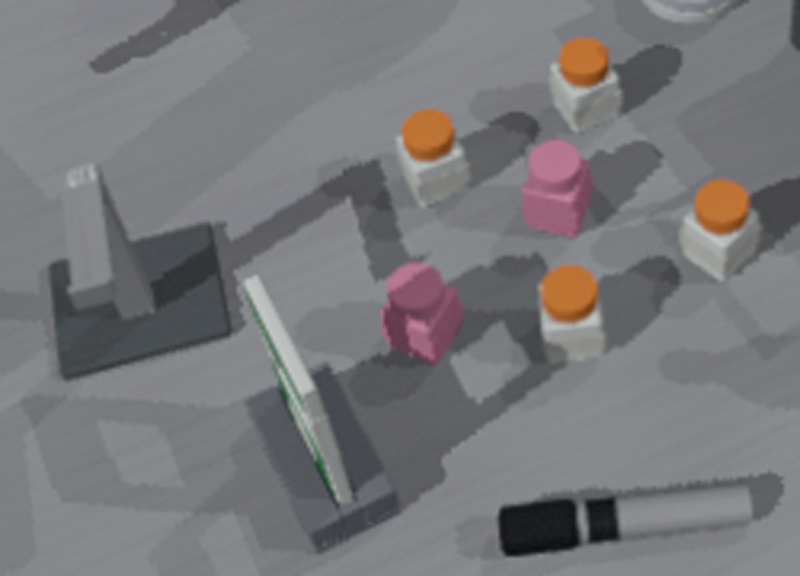

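View pics/s2.png

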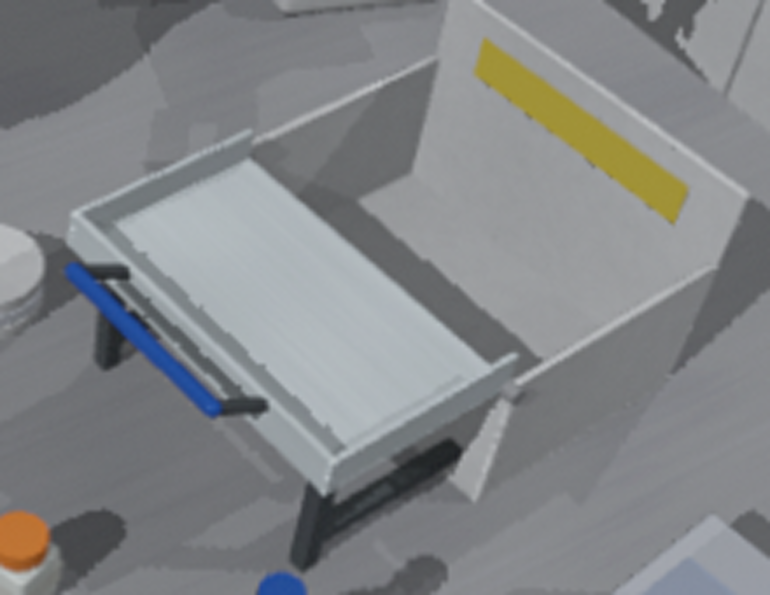

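```bash
cat > pots.py <<'E'
from h import *
from scipy.optimize import least_squares
def blobs(f,lo=(3,140,100),hi=(16,255,255)):
    m=cv2.inRange(cv2.cvtColor(f['img'],cv2.COLOR_BGR2HSV),np.array(lo),np.array(hi))
    n,l,s,c=cv2.connectedComponentsWithStats(m)
    return [(c[i].round(1),int(s[i,4])) for i in range(1,n) if s[i,4]>60]
def report(z=0.0575):
    for n in('scene','top'):
        f=grab(n)
        for c,a in blobs(f): print(n,c,a,atz(f,c,z)[:2].round(4), 'tray-level',atz(f,c,z+0.12)[:2].round(3))
if __name__=='__main__': report()
E
python3 pots.py
python3 - <<'E'
from h import *
f=load('top')
def t1(x,y): return (290+(x+.5)/3.3-.5,190+(y+.5)/3.3-.5)
def t2(x,y): return (50+(x+.5)/3.3-.5,170+(y+.5)/3.3-.5)
P=lambda n,uv,z: print(n,np.round(uv,1),atz(f,uv,z).round(4))
P('plate top corners',t1(578,45),.166);P('',t1(594,43),.166);P('',t1(582,182),.166);P('',t1(599,182),.166)
P('block c1',t1(478,65),.032);P('',t1(480,218),.032)
P('strap',t1(707,237),.160);P('',t1(745,242),.174);P('',t1(687,400),.16);P('',t1(713,402),.16)
P('base',t1(543,317),.01);P('',t1(527,452),.01);P('',t1(688,478),.01);P('',t1(705,345),.01)
P('handle',t2(712,142),.171);P('',t2(728,370),.171)
P('tray out',t2(635,60),.145);P('',t2(661,472),.145);P('',t2(392,75),.145);P('',t2(415,490),.145)
E
```

```text
scene [272.1 238.7] 177 [0.4386 0.0062] tray-level [ 0.537 -0.038]
scene [223.3 261.6] 193 [ 0.4486 -0.1248] tray-level [ 0.546 -0.151]
scene [315.1 284. ] 215 [0.6053 0.0301] tray-level [ 0.681 -0.017]
scene [267.4 311.1] 229 [ 0.6195 -0.0951] tray-level [ 0.694 -0.125]
top [371.  233.1] 202 [ 0.6158 -0.096 ] tray-level [ 0.602 -0.08 ]
top [315.8 238.3] 206 [0.6008 0.0295] tray-level [0.588 0.033]
top [383.4 309.4] 209 [ 0.4436 -0.1262] tray-level [ 0.448 -0.107]
top [325.  312.6] 207 [0.4338 0.0053] tray-level [0.439 0.011]
plate top corners [464.8 203.3] [ 0.6706 -0.2774  0.166 ]
 [469.7 202.7] [ 0.6722 -0.2877  0.166 ]
 [466.  244.8] [ 0.5836 -0.2794  0.166 ]
 [471.2 244.8] [ 0.5838 -0.2903  0.166 ]
block c1 [434.5 209.3] [ 0.6787 -0.2488  0.032 ]
 [435.1 255.7] [ 0.5695 -0.2503  0.032 ]
strap [503.9 261.5] [ 0.5511 -0.3618  0.16  ]
 [515.4 263. ] [ 0.5476 -0.3804  0.174 ]
 [497.8 310.9] [ 0.4484 -0.3481  0.16  ]
 [505.7 311.5] [ 0.4474 -0.3648  0.16  ]
base [454.2 285.7] [ 0.5009 -0.302   0.01  ]
 [449.3 326.6] [ 0.4046 -0.2906  0.01  ]
 [498.1 334.5] [ 0.3879 -0.4077  0.01  ]
 [503.3 294.2] [ 0.4831 -0.4207  0.01  ]
handle [265.4 212.7] [0.6392 0.1368 0.171 ]
 [270.3 281.8] [0.4983 0.1227 0.171 ]
tray out [242.1 187.8] [0.695  0.1897 0.145 ]
 [250.  312.7] [0.4339 0.1644 0.145 ]
 [168.4 192.4] [0.6816 0.3448 0.145 ]
 [175.4 318.1] [0.419  0.3181 0.145 ]
```

```bash
cat > fit.py <<'E'
from h import *
from scipy.optimize import least_squares
from pots import blobs
def lidc(f,x,y,zb=0.):
    a=np.linspace(0,2*np.pi,40)
    P=np.concatenate([np.c_[x+.019*np.cos(a),y+.019*np.sin(a),0*a+zb+h] for h in(.047,.064)])
    h=cv2.convexHull(proj(f,P).astype(np.float32)); m=cv2.moments(h); return np.array([m['m10'],m['m01']])/m['m00']
def lids(zb=0.,fs=None):
    out={}
    for n in('scene','top'):
        f=grab(n) if fs is None else fs[n]
        out[n]=[(least_squares(lambda p:lidc(f,p[0],p[1],zb)-c,atz(f,c,zb+.0575)[:2],diff_step=1e-4).x,a) for c,a in blobs(f)]
    return out
if __name__=='__main__':
    o=lids()
    for n in o:
        for p,a in o[n]: print(n,p.round(4),a)
E
python3 fit.py
cat > ov.py <<'E'
from h import *
def box(c,yaw,xs,ys,zs):
    ca,sa=np.cos(yaw),np.sin(yaw)
    return [(np.array([c[0]+ca*x-sa*y,c[1]+sa*x+ca*y,z])) for x in xs for y in ys for z in zs]
E_=[(0,1),(2,3),(4,5),(6,7),(0,2),(1,3),(4,6),(5,7),(0,4),(1,5),(2,6),(3,7)]
def draw(f,boxes,win,k,fn):
    x0,y0,x1,y1=win
    im=cv2.resize(f['img'][y0:y1,x0:x1],None,fx=k,fy=k,interpolation=cv2.INTER_CUBIC)
    for b,col in boxes:
        q=((proj(f,b)+.5-[x0,y0])*k-.5)
        for i,j in E_: cv2.line(im,tuple(q[i].round().astype(int).tolist()),tuple(q[j].round().astype(int).tolist()),col,1,cv2.LINE_AA)
    cv2.imwrite('pics/'+fn+'.png',im)
E
cat > t.py <<'E'
from ov import *
d=np.deg2rad
hs=(0.498,-0.362); hy=d(-7.5); pc=(0.6276,-0.2837); py=d(-88.4)
B=[(box(hs,hy,(-.061,.047),(-.012,.012),(.156,.16)),(0,255,255)),(box(hs,hy,(.043,.047),(-.012,.012),(.16,.174)),(0,255,0)),
(box(hs,hy,(-.061,-.043),(-.012,.012),(0,.16)),(255,255,0)),
(box(pc,py,(-.005,.005),(-.045,.045),(.006,.166)),(0,255,255)),(box(pc,py,(-.03,.03),(-.055,.055),(0,.032)),(255,0,255))]
draw(load('top'),B,(420,190,540,350),5,'ot');draw(load('scene'),B,(90,250,220,400),4,'os')
E
python3 t.py
```

```text
scene [0.4369 0.007 ] 176
scene [ 0.4469 -0.1243] 193
scene [0.604  0.0309] 215
scene [ 0.6182 -0.0945] 229
top [ 0.6159 -0.0961] 201
top [0.6011 0.0295] 203
top [ 0.4438 -0.1263] 208
top [0.4339 0.0051] 208
```

View pics/ot.png

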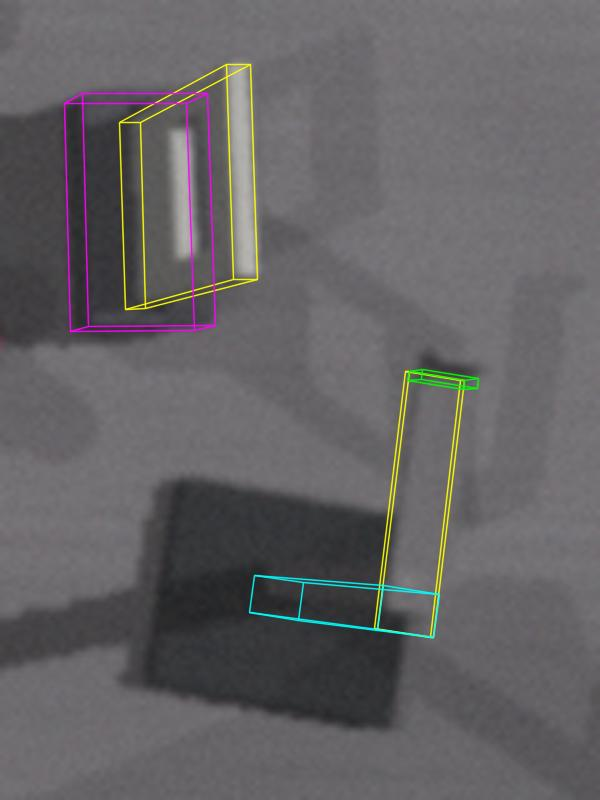

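View pics/os.png

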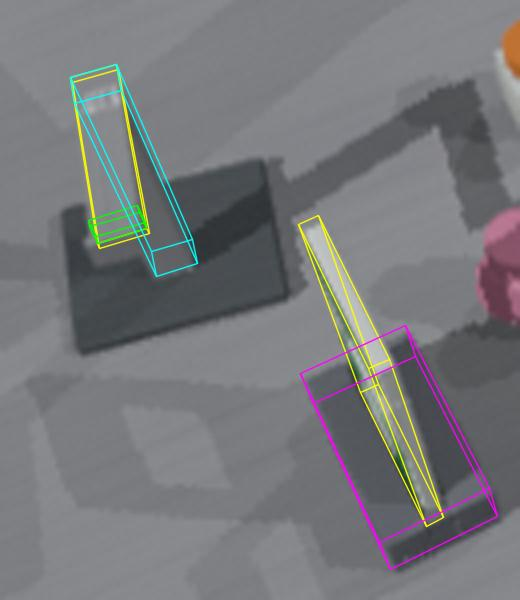

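```bash
cat > t.py <<'E'
from ov import *
d=np.deg2rad
hs=(0.507,-0.363); hy=d(-7.5)
B=[(box(hs,hy,(-.061,.047),(-.012,.012),(.156,.16)),(0,255,255)),(box(hs,hy,(.043,.047),(-.012,.012),(.16,.174)),(0,255,0)),
(box(hs,hy,(-.061,-.043),(-.012,.012),(0,.16)),(255,255,0))]
fl=(.556,.258);ty=d(5.6)
for p,y in(((0.6170,-0.0953),-18),((0.6025,0.0302),21),((0.4354,0.0060),1),((0.4454,-0.1253),3)):
  B.append((box(p,d(y),(-.02,.02),(-.02,.02),(0,.047)),(255,0,255)))
B.append((box(fl,ty,(-.07,.07),(-.136,-.124),(.159,.171)),(0,255,255)));B.append((box(fl,ty,(-.129,.129),(-.08,.075),(.12,.145)),(255,0,255)))
draw(load('top'),B,(290,200,420,330),6,'ot2');draw(load('scene'),B,(200,215,340,345),5,'os2')
draw(load('top'),B,(160,170,290,330),4.5,'ot3');draw(load('scene'),B,(310,160,460,300),4.5,'os3')
draw(load('top'),B,(430,240,540,350),5,'ot4');draw(load('scene'),B,(90,250,170,350),5,'os4')
a=[cv2.imread(f'pics/{n}.png') for n in('ot3','os3','ot4','os4')]
def hc(a,b):
    h=max(a.shape[0],b.shape[0]); f=lambda i:cv2.copyMakeBorder(i,0,h-i.shape[0],0,0,0); return np.hstack([f(a),f(b)])
cv2.imwrite('pics/c1.png',cv2.resize(hc(a[0],a[1]),None,fx=.62,fy=.62)); cv2.imwrite('pics/c2.png',cv2.resize(hc(a[2],a[3]),None,fx=.8,fy=.8))
E
python3 t.py
```

```text
(no output)
```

View pics/ot2.png

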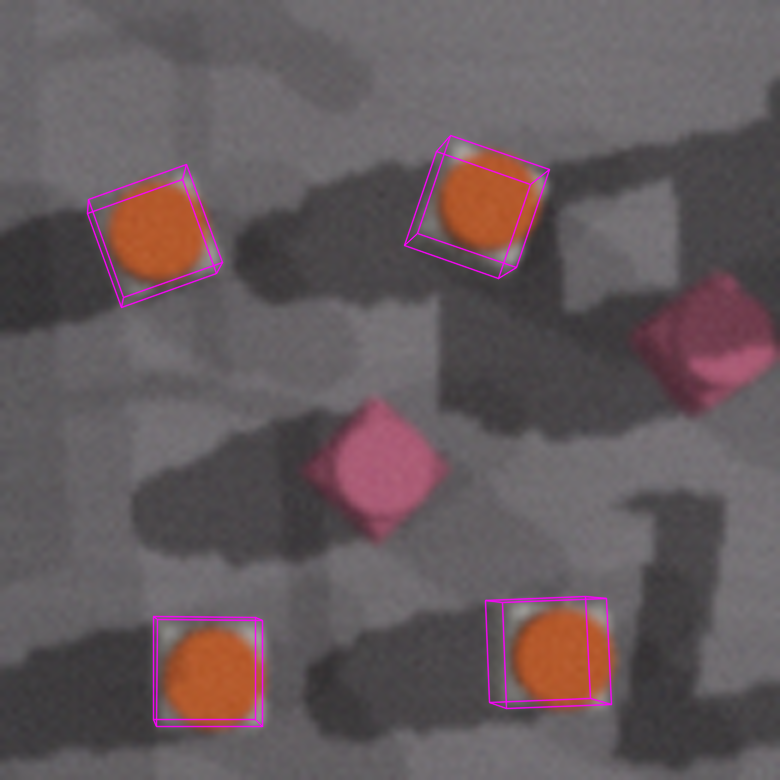

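View pics/c1.png

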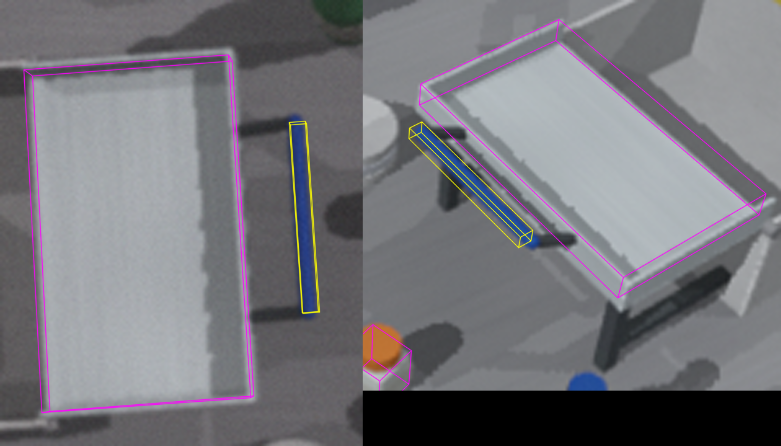

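View pics/c2.png

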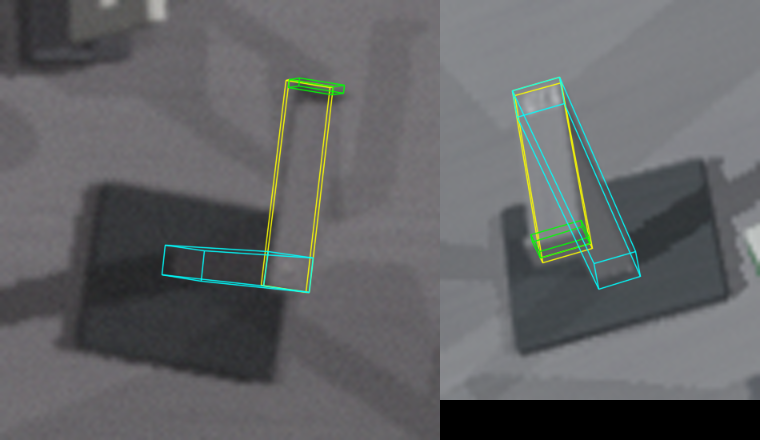

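```bash
cat >> h.py <<'E'
def plan(x,y,z,yawdeg):
    s=st(); Rm=R.from_quat(np.roll(s['tool_rot'],-1)).as_matrix()
    d,a=goto([x,y,z],Rm=down(np.deg2rad(yawdeg))); 
    n=max(np.linalg.norm(d)*25/41.7,np.linalg.norm(a)*5/7.16)
    print('t%.1f'%s['time'],'pos',np.round(s['tool_pos'],4),'yaw%.1f'%np.rad2deg(np.arctan2(Rm[1,1],Rm[0,1])),'w%.2f'%s['gripper_width'],'F',s['contact_force'].round(1),'| d',d,'a',a,'rows %.1f'%n)
E
python3 -c "
from h import *
plan(.445,-.126,.15,-87)"
```

```text
t0.3 pos [ 0.2564 -0.5697  0.2308] yaw-65.8 w1.00 F [-0.5  0.5  0.1] | d [  3.24 -13.09 -14.16] a [4.25 0.   0.01] rows 11.7
```

Call:
drive_tool([
  {"x": 0,"y": -1.1,"z": -1.2,"ax": 1.4},
  {"x": 0,"y": -2.2,"z": -2.4,"ax": 2.8},
  {"x": 0,"y": -3.3,"z": -3.6,"ax": 4.25},
  {"x": 0,"y": -4.4,"z": -4.8,"ax": 4.25},
  {"x": 0,"y": -5.5,"z": -6,"ax": 4.25},
], hand=0.75)

```text
schema error: expected keys x, y, z, ax, ay, az
```

```bash
python3 -c "
from h import *
plan(.445,-.126,.15,-87)"
```

```text
t0.3 pos [ 0.2564 -0.5697  0.2308] yaw-65.8 w1.00 F [-0.5  0.5  0.1] | d [  3.24 -13.09 -14.16] a [4.25 0.   0.01] rows 11.7
```

All keys are needed.

Call:
drive_tool([
  {"x": 0,"y": -1.1,"z": -1.2,"ax": 1.4,"ay": 0,"az": 0},
  {"x": 0,"y": -2.2,"z": -2.4,"ax": 2.8,"ay": 0,"az": 0},
  {"x": 0,"y": -3.3,"z": -3.6,"ax": 4.25,"ay": 0,"az": 0},
  {"x": 0,"y": -4.4,"z": -4.8,"ax": 4.25,"ay": 0,"az": 0},
  {"x": 0,"y": -5.5,"z": -6,"ax": 4.25,"ay": 0,"az": 0},
], hand=0.75)

```text
time: 0.72
tool_pos: [0.3371, -0.3813, 0.2312]
tool_rot: [0.018, 0.707, 0.018, -0.707]
contact_force: [0.7, 0.2, -0.2]
gripper_width: 0.749
```

```bash
python3 -c "
from h import *
plan(.445,-.126,.15,-87)"
```

```text
t0.7 pos [ 0.3371 -0.3813  0.2312] yaw-87.1 w0.75 F [ 0.7  0.2 -0.2] | d [ 3.25 -9.98 -4.83] a [-0.02 -0.    0.  ] rows 6.9
```

Call:
drive_tool([
  {"x": 0,"y": -1.4,"z": -0.7,"ax": 0,"ay": 0,"az": 0},
  {"x": 0,"y": -2.8,"z": -1.4,"ax": 0,"ay": 0,"az": 0},
  {"x": 0.5,"y": -4.2,"z": -2.1,"ax": 0,"ay": 0,"az": 0},
  {"x": 1,"y": -5.6,"z": -2.8,"ax": 0,"ay": 0,"az": 0},
  {"x": 1.5,"y": -7,"z": -3.4,"ax": 0,"ay": 0,"az": 0},
])

```text
time: 1.13
tool_pos: [0.4133, -0.2021, 0.1939]
tool_rot: [0.019, 0.707, 0.018, -0.706]
contact_force: [1.0, -0.2, -0.1]
gripper_width: 0.751
```

Call:
drive_tool([
  {"x": 0.5,"y": -1,"z": -0.5,"ax": 0,"ay": 0,"az": 0},
  {"x": 1.1,"y": -2,"z": -1,"ax": 0,"ay": 0,"az": 0},
  {"x": 1.75,"y": -3,"z": -1.43,"ax": 0,"ay": 0,"az": 0},
])

```text
time: 1.38
tool_pos: [0.4453, -0.1256, 0.1502]
tool_rot: [0.019, 0.708, 0.018, -0.706]
contact_force: [0.0, -0.2, -0.1]
gripper_width: 0.754
```

```bash
python3 fit.py; python3 -c "
from h import *
f=load('top');crop(f,290,190,440,330,5,'a1');f=load('scene');crop(f,180,200,340,330,4.5,'a2')
plan(.445,-.126,.014,-87)"
```

```text
scene [0.4372 0.0069] 175
scene [ 0.4469 -0.1243] 192
scene [0.604  0.0309] 215
scene [ 0.6182 -0.0945] 229
top [ 0.6159 -0.0961] 202
top [0.6008 0.0295] 201
top [0.4339 0.0051] 207
t1.5 pos [ 0.4433 -0.1233  0.1468] yaw-86.8 w0.75 F [-1.1 -0.8  0.1] | d [ 5.31  0.13 -0.09] a [0.05 0.05 0.04] rows 3.2
```

View pics/a2.png

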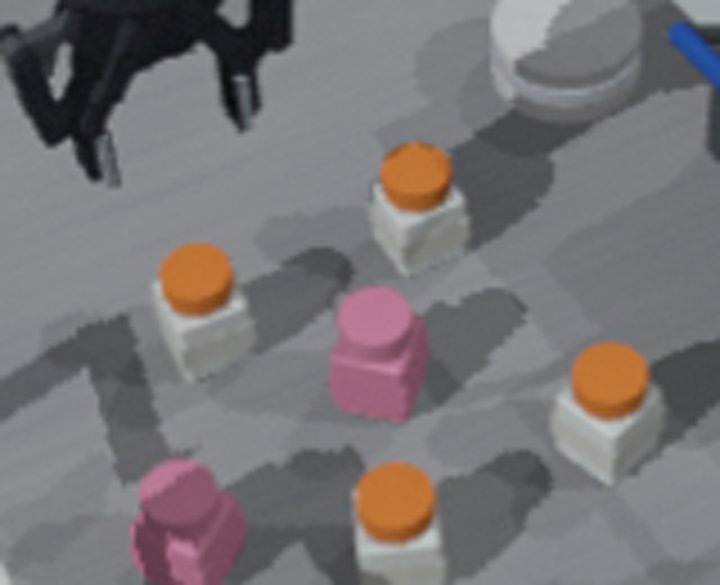

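Call:
drive_tool([
  {"x": 1.4,"y": 0,"z": 0,"ax": 0,"ay": 0,"az": 0},
  {"x": 2.8,"y": 0,"z": 0,"ax": 0,"ay": 0,"az": 0},
  {"x": 4.2,"y": 0,"z": 0,"ax": 0,"ay": 0,"az": 0},
  {"x": 5.3,"y": 0,"z": 0,"ax": 0,"ay": 0,"az": 0},
  {"x": 5.3,"y": 0,"z": 0,"ax": 0,"ay": 0,"az": 0},
])

```text
time: 1.9
tool_pos: [0.4397, -0.1255, 0.012]
tool_rot: [-0.016, -0.703, -0.02, 0.711]
contact_force: [-0.9, 0.2, -0.2]
gripper_width: 0.75
```

Call:
drive_tool([
  {"x": 0,"y": 0,"z": 0,"ax": 0,"ay": 0,"az": 0},
  {"x": 0,"y": 0,"z": 0,"ax": 0,"ay": 0,"az": 0},
  {"x": 0,"y": 0,"z": 0,"ax": 0,"ay": 0,"az": 0},
  {"x": 0,"y": 0,"z": 0,"ax": 0,"ay": 0,"az": 0},
  {"x": 0,"y": 0,"z": 0,"ax": 0,"ay": 0,"az": 0},
], hand=0.3)

```text
time: 2.32
tool_pos: [0.4462, -0.128, 0.0199]
tool_rot: [0.019, 0.708, 0.018, -0.705]
contact_force: [-0.2, -0.4, 4.0]
gripper_width: 0.458
```

Call:
drive_tool([
  {"x": -0.8,"y": 0,"z": 0,"ax": 0,"ay": 0,"az": 0},
  {"x": -2.4,"y": 0,"z": 0,"ax": 0,"ay": 0,"az": 0},
  {"x": -4,"y": 0,"z": 0,"ax": 0,"ay": 0,"az": 0},
  {"x": -5.6,"y": 0,"z": 0,"ax": 0,"ay": 0,"az": 0},
  {"x": -7.2,"y": 0,"z": 0,"ax": 0,"ay": 0,"az": 0},
], hand=0.3)

```text
time: 2.73
tool_pos: [0.4441, -0.1269, 0.2001]
tool_rot: [0.019, 0.707, 0.018, -0.706]
contact_force: [0.3, -0.3, -0.4]
gripper_width: 0.462
```

```bash
python3 -c "
from h import *
plan(.467,.257,.21,-84.4)"
```

```text
t2.7 pos [ 0.4441 -0.1269  0.2001] yaw-87.0 w0.46 F [ 0.3 -0.3 -0.4] | d [ -0.4  -15.29  -1.71] a [-0.52 -0.01 -0.01] rows 9.2
```

Call:
drive_tool([
  {"x": -0.4,"y": -1.6,"z": -0.2,"ax": -0.5,"ay": 0,"az": 0},
  {"x": -0.4,"y": -3.2,"z": -0.4,"ax": -0.5,"ay": 0,"az": 0},
  {"x": -0.4,"y": -4.8,"z": -0.6,"ax": -0.5,"ay": 0,"az": 0},
  {"x": -0.4,"y": -6.4,"z": -0.8,"ax": -0.5,"ay": 0,"az": 0},
  {"x": -0.4,"y": -8,"z": -0.9,"ax": -0.5,"ay": 0,"az": 0},
])

```text
time: 3.15
tool_pos: [0.4566, 0.0756, 0.2087]
tool_rot: [0.034, 0.707, 0.034, -0.705]
contact_force: [0.7, -0.2, -0.9]
gripper_width: 0.462
```

```bash
python3 -c "
from h import *
plan(.467,.257,.21,-84.4)"
```

```text
t3.1 pos [0.4566 0.0756 0.2087] yaw-84.6 w0.46 F [ 0.7 -0.2 -0.9] | d [-0.05 -7.18 -1.1 ] a [-0.03 -0.03 -0.  ] rows 4.4
```

Call:
drive_tool([
  {"x": 0,"y": -1.6,"z": -0.3,"ax": 0,"ay": 0,"az": 0},
  {"x": 0,"y": -3.2,"z": -0.6,"ax": 0,"ay": 0,"az": 0},
  {"x": 0,"y": -4.8,"z": -0.9,"ax": 0,"ay": 0,"az": 0},
  {"x": 0,"y": -6.2,"z": -1.1,"ax": 0,"ay": 0,"az": 0},
  {"x": 0,"y": -7.2,"z": -1.1,"ax": 0,"ay": 0,"az": 0},
])

```text
time: 3.57
tool_pos: [0.4666, 0.2587, 0.2084]
tool_rot: [0.034, 0.707, 0.035, -0.706]
contact_force: [-0.2, 0.2, -0.9]
gripper_width: 0.458
```

Call:
drive_tool([
  {"x": 1,"y": 0,"z": 0,"ax": 0,"ay": 0,"az": 0},
  {"x": 2,"y": 0,"z": 0,"ax": 0,"ay": 0,"az": 0},
  {"x": 2.5,"y": 0,"z": 0,"ax": 0,"ay": 0,"az": 0},
  {"x": 2.6,"y": 0,"z": 0,"ax": 0,"ay": 0,"az": 0},
  {"x": 2.6,"y": 0,"z": 0,"ax": 0,"ay": 0,"az": 0},
])

```text
time: 3.98
tool_pos: [0.4664, 0.2553, 0.1423]
tool_rot: [-0.034, -0.706, -0.034, 0.707]
contact_force: [-0.8, -0.2, -1.7]
gripper_width: 0.467
```

```bash
python3 -c "
from h import *
f=grab('scene');crop(f,300,130,480,290,4,'b1');f=grab('top');crop(f,150,170,290,340,3.5,'b2')
plan(.467,.257,.137,-84.4)"
```

```text
t4.1 pos [0.4676 0.2555 0.144 ] yaw-84.6 w0.46 F [ 0.3  0.3 -0.8] | d [ 0.28 -0.06  0.02] a [-0.03 -0.02  0.01] rows 0.2
```

View pics/b1.png

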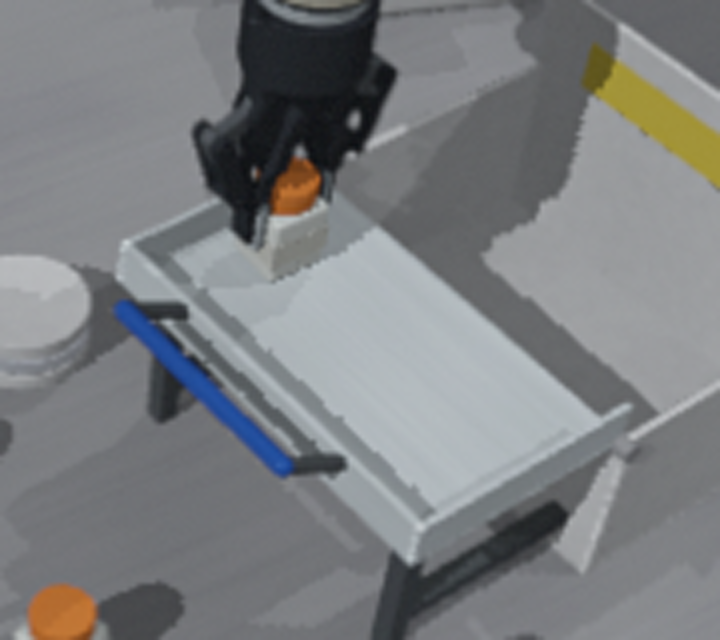

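Call:
drive_tool([
  {"x": 0.1,"y": 0,"z": 0,"ax": 0,"ay": 0,"az": 0},
  {"x": 0.18,"y": 0,"z": 0,"ax": 0,"ay": 0,"az": 0},
  {"x": 0.18,"y": 0,"z": 0,"ax": 0,"ay": 0,"az": 0},
])

```text
time: 4.33
tool_pos: [0.4678, 0.2557, 0.1399]
tool_rot: [0.033, 0.707, 0.034, -0.705]
contact_force: [-1.2, 0.1, 4.0]
gripper_width: 0.463
```

Call:
drive_tool([
  {"x": 0.04,"y": 0,"z": 0,"ax": 0,"ay": 0,"az": 0},
  {"x": 0.06,"y": 0,"z": 0,"ax": 0,"ay": 0,"az": 0},
  {"x": 0.06,"y": 0,"z": 0,"ax": 0,"ay": 0,"az": 0},
])

```text
time: 4.58
tool_pos: [0.4678, 0.2558, 0.1398]
tool_rot: [0.034, 0.707, 0.034, -0.705]
contact_force: [-3.9, -2.4, 11.8]
gripper_width: 0.461
```

Call:
drive_tool([
  {"x": -0.08,"y": 0,"z": 0,"ax": 0,"ay": 0,"az": 0},
  {"x": -0.08,"y": 0,"z": 0,"ax": 0,"ay": 0,"az": 0},
])

```text
time: 4.75
tool_pos: [0.4675, 0.2558, 0.1399]
tool_rot: [0.033, 0.707, 0.034, -0.706]
contact_force: [-0.2, -1.0, 5.6]
gripper_width: 0.463
```

Call:
drive_tool([
  {"x": 0,"y": 0,"z": 0,"ax": 0,"ay": 0,"az": 0},
  {"x": 0,"y": 0,"z": 0,"ax": 0,"ay": 0,"az": 0},
  {"x": 0,"y": 0,"z": 0,"ax": 0,"ay": 0,"az": 0},
  {"x": -1,"y": 0,"z": 0,"ax": 0,"ay": 0,"az": 0},
  {"x": -2.5,"y": 0,"z": 0,"ax": 0,"ay": 0,"az": 0},
], hand=0.75)

```text
time: 5.17
tool_pos: [0.4635, 0.2544, 0.196]
tool_rot: [-0.035, -0.703, -0.033, 0.71]
contact_force: [0.3, 0.1, -0.1]
gripper_width: 0.75
```

```bash
python3 -c "
from h import *
plan(.435,.006,.15,-89)"
```

```text
t5.2 pos [0.4635 0.2544 0.196 ] yaw-84.5 w0.75 F [ 0.3  0.1 -0.1] | d [1.89 9.78 2.06] a [ 0.89  0.12 -0.04] rows 6.1
```

Call:
drive_tool([
  {"x": 0,"y": 1.6,"z": 0.4,"ax": 0.9,"ay": 0,"az": 0},
  {"x": 0,"y": 3.2,"z": 0.8,"ax": 0.9,"ay": 0,"az": 0},
  {"x": 0,"y": 4.8,"z": 1.2,"ax": 0.9,"ay": 0,"az": 0},
  {"x": 0,"y": 6.4,"z": 1.5,"ax": 0.9,"ay": 0,"az": 0},
  {"x": 0.4,"y": 7.9,"z": 1.8,"ax": 0.9,"ay": 0,"az": 0},
])

```text
time: 5.58
tool_pos: [0.4412, 0.053, 0.1927]
tool_rot: [0.006, 0.709, 0.006, -0.706]
contact_force: [1.4, -0.9, -0.4]
gripper_width: 0.752
```

```bash
python3 fit.py; python3 -c "
from h import *
plan(.435,.006,.05,-89)"
```

```text
scene [0.3616 0.3456] 181
scene [0.4372 0.0069] 176
scene [0.604  0.0309] 215
scene [ 0.6182 -0.0945] 229
top [ 0.6157 -0.0964] 203
top [0.6008 0.0297] 204
top [0.4642 0.2789] 261
t5.7 pos [0.4395 0.0506 0.1893] yaw-89.4 w0.75 F [-0.5  0.6 -0.4] | d [5.57 1.77 0.18] a [-0.09  0.03 -0.02] rows 3.5
```

Call:
drive_tool([
  {"x": 0.9,"y": 1,"z": 0.1,"ax": 0,"ay": 0,"az": 0},
  {"x": 2.2,"y": 1.75,"z": 0.15,"ax": 0,"ay": 0,"az": 0},
  {"x": 3.7,"y": 1.75,"z": 0.15,"ax": 0,"ay": 0,"az": 0},
  {"x": 5.2,"y": 1.75,"z": 0.15,"ax": 0,"ay": 0,"az": 0},
  {"x": 6.5,"y": 1.75,"z": 0.15,"ax": 0,"ay": 0,"az": 0},
])

```text
time: 6.1
tool_pos: [0.4369, 0.0113, 0.0263]
tool_rot: [-0.006, -0.707, -0.006, 0.707]
contact_force: [0.1, -0.8, 0.3]
gripper_width: 0.751
```

```bash
python3 -c "
from h import *
plan(.435,.006,.017,-89)"
```

```text
t6.1 pos [0.4369 0.0113 0.0263] yaw-89.0 w0.75 F [ 0.1 -0.8  0.3] | d [0.37 0.21 0.08] a [-0.01  0.01  0.01] rows 0.3
```

Call:
drive_tool([
  {"x": 0.3,"y": 0.15,"z": 0.05,"ax": 0,"ay": 0,"az": 0},
  {"x": 0.3,"y": 0.15,"z": 0.05,"ax": 0,"ay": 0,"az": 0},
])

```text
time: 6.27
tool_pos: [0.4337, 0.0077, 0.0181]
tool_rot: [-0.006, -0.705, -0.007, 0.71]
contact_force: [-0.2, 1.0, 0.1]
gripper_width: 0.751
```

Call:
drive_tool([
  {"x": 0,"y": 0,"z": 0,"ax": 0,"ay": 0,"az": 0},
  {"x": 0,"y": 0,"z": 0,"ax": 0,"ay": 0,"az": 0},
  {"x": 0,"y": 0,"z": 0,"ax": 0,"ay": 0,"az": 0},
  {"x": 0,"y": 0,"z": 0,"ax": 0,"ay": 0,"az": 0},
  {"x": 0,"y": 0,"z": 0,"ax": 0,"ay": 0,"az": 0},
], hand=0.3)

```text
time: 6.68
tool_pos: [0.4392, 0.0069, 0.0239]
tool_rot: [0.006, 0.709, 0.006, -0.705]
contact_force: [-0.5, 0.1, 6.0]
gripper_width: 0.455
```

Call:
drive_tool([
  {"x": -0.8,"y": 0,"z": 0,"ax": 0,"ay": 0,"az": 0},
  {"x": -2.4,"y": 0,"z": 0,"ax": 0,"ay": 0,"az": 0},
  {"x": -4,"y": 0,"z": 0,"ax": 0,"ay": 0,"az": 0},
  {"x": -5.6,"y": 0,"z": 0,"ax": 0,"ay": 0,"az": 0},
  {"x": -7.6,"y": 0,"z": 0,"ax": 0,"ay": 0,"az": 0},
])

```text
time: 7.1
tool_pos: [0.436, 0.0073, 0.2049]
tool_rot: [0.006, 0.707, 0.006, -0.707]
contact_force: [1.1, 0.6, -0.3]
gripper_width: 0.461
```

```bash
python3 -c "
from h import *
plan(.527,.263,.21,-84.4)"
```

```text
t7.1 pos [0.436  0.0073 0.2049] yaw-89.0 w0.46 F [ 1.1  0.6 -0.3] | d [ -0.2  -10.16  -3.82] a [-0.92 -0.01 -0.  ] rows 6.5
```

Call:
drive_tool([
  {"x": -0.4,"y": -1.5,"z": -0.5,"ax": -0.9,"ay": 0,"az": 0},
  {"x": -0.4,"y": -3,"z": -1.1,"ax": -0.9,"ay": 0,"az": 0},
  {"x": -0.4,"y": -4.5,"z": -1.7,"ax": -0.9,"ay": 0,"az": 0},
  {"x": -0.4,"y": -6,"z": -2.3,"ax": -0.9,"ay": 0,"az": 0},
  {"x": -0.4,"y": -7.5,"z": -2.8,"ax": -0.9,"ay": 0,"az": 0},
])

```text
time: 7.52
tool_pos: [0.504, 0.1979, 0.2139]
tool_rot: [0.034, 0.707, 0.034, -0.706]
contact_force: [0.1, -0.9, 0.1]
gripper_width: 0.455
```

```bash
python3 -c "
from h import *
plan(.527,.263,.15,-84.4)"
```

```text
t7.5 pos [0.504  0.1979 0.2139] yaw-84.5 w0.45 F [ 0.1 -0.9  0.1] | d [ 2.56 -2.51 -1.16] a [-0.02 -0.02  0.  ] rows 2.3
```

Call:
drive_tool([
  {"x": 0,"y": -1.3,"z": -0.6,"ax": 0,"ay": 0,"az": 0},
  {"x": 0.3,"y": -2.5,"z": -1.15,"ax": 0,"ay": 0,"az": 0},
  {"x": 1.3,"y": -2.5,"z": -1.15,"ax": 0,"ay": 0,"az": 0},
  {"x": 2.1,"y": -2.5,"z": -1.15,"ax": 0,"ay": 0,"az": 0},
  {"x": 2.4,"y": -2.5,"z": -1.15,"ax": 0,"ay": 0,"az": 0},
])

```text
time: 7.93
tool_pos: [0.5242, 0.261, 0.1496]
tool_rot: [-0.035, -0.705, -0.034, 0.708]
contact_force: [-0.3, -0.7, -1.2]
gripper_width: 0.456
```

Call:
drive_tool([
  {"x": 0.1,"y": 0,"z": 0,"ax": 0,"ay": 0,"az": 0},
  {"x": 0.2,"y": 0,"z": 0,"ax": 0,"ay": 0,"az": 0},
  {"x": 0.2,"y": 0,"z": 0,"ax": 0,"ay": 0,"az": 0},
])

```text
time: 8.18
tool_pos: [0.5265, 0.2606, 0.1488]
tool_rot: [0.033, 0.707, 0.034, -0.706]
contact_force: [0.5, 0.1, -0.6]
gripper_width: 0.454
```

Call:
drive_tool([
  {"x": 0.08,"y": 0,"z": 0,"ax": 0,"ay": 0,"az": 0},
  {"x": 0.15,"y": 0,"z": 0,"ax": 0,"ay": 0,"az": 0},
  {"x": 0.15,"y": 0,"z": 0,"ax": 0,"ay": 0,"az": 0},
])

```text
time: 8.43
tool_pos: [0.5264, 0.2606, 0.1446]
tool_rot: [0.034, 0.707, 0.034, -0.706]
contact_force: [0.2, 0.0, -1.0]
gripper_width: 0.454
```

Call:
drive_tool([
  {"x": 0.06,"y": 0,"z": 0,"ax": 0,"ay": 0,"az": 0},
  {"x": 0.06,"y": 0,"z": 0,"ax": 0,"ay": 0,"az": 0},
])

```text
time: 8.6
tool_pos: [0.5265, 0.2608, 0.1439]
tool_rot: [0.034, 0.707, 0.034, -0.706]
contact_force: [-2.1, -0.2, 5.2]
gripper_width: 0.453
```

In contact, so release.

Call:
drive_tool([
  {"x": 0,"y": 0,"z": 0,"ax": 0,"ay": 0,"az": 0},
  {"x": 0,"y": 0,"z": 0,"ax": 0,"ay": 0,"az": 0},
  {"x": 0,"y": 0,"z": 0,"ax": 0,"ay": 0,"az": 0},
  {"x": -1,"y": 0,"z": 0,"ax": 0,"ay": 0,"az": 0},
  {"x": -2.5,"y": 0,"z": 0,"ax": 0,"ay": 0,"az": 0},
], hand=0.75)

```text
time: 9.02
tool_pos: [0.523, 0.2597, 0.1999]
tool_rot: [-0.035, -0.703, -0.033, 0.71]
contact_force: [0.3, -0.1, -0.7]
gripper_width: 0.753
```

```bash
python3 -c "
from h import *
plan(.602,.030,.19,-69)"
```

```text
t9.0 pos [0.523  0.2597 0.1999] yaw-84.5 w0.75 F [ 0.3 -0.1 -0.7] | d [ 0.4   9.45 -2.27] a [-3.11  0.12 -0.01] rows 5.8
```

Call:
drive_tool([
  {"x": -0.5,"y": 1.4,"z": -0.4,"ax": -0.8,"ay": 0,"az": 0},
  {"x": -0.5,"y": 2.9,"z": -0.8,"ax": -1.6,"ay": 0,"az": 0},
  {"x": -0.5,"y": 4.4,"z": -1.2,"ax": -2.4,"ay": 0,"az": 0},
  {"x": -0.4,"y": 6,"z": -1.6,"ax": -3.1,"ay": 0,"az": 0},
  {"x": -0.2,"y": 7.6,"z": -1.9,"ax": -3.1,"ay": 0,"az": 0},
])

```text
time: 9.43
tool_pos: [0.5924, 0.0746, 0.2108]
tool_rot: [0.13, 0.696, 0.13, -0.694]
contact_force: [0.6, 0.3, 0.0]
gripper_width: 0.753
```

```bash
python3 fit.py; python3 -c "
from h import *
plan(.602,.030,.017,-69)"
```

```text
scene [0.3617 0.3459] 178
scene [0.4262 0.3501] 187
scene [0.604  0.0309] 213
scene [ 0.6182 -0.0945] 229
top [ 0.6159 -0.0961] 203
top [0.5258 0.284 ] 246
top [0.4642 0.2789] 263
t9.5 pos [0.5922 0.0712 0.2088] yaw-69.4 w0.75 F [-0.2  0.7  0.1] | d [7.67 1.67 0.2 ] a [-0.08  0.02 -0.01] rows 4.7
```

Call:
drive_tool([
  {"x": 1.2,"y": 0.9,"z": 0.1,"ax": 0,"ay": 0,"az": 0},
  {"x": 2.8,"y": 1.65,"z": 0.2,"ax": 0,"ay": 0,"az": 0},
  {"x": 4.4,"y": 1.65,"z": 0.2,"ax": 0,"ay": 0,"az": 0},
  {"x": 6,"y": 1.65,"z": 0.2,"ax": 0,"ay": 0,"az": 0},
  {"x": 7.2,"y": 1.65,"z": 0.2,"ax": 0,"ay": 0,"az": 0},
])

```text
time: 9.95
tool_pos: [0.5993, 0.0363, 0.026]
tool_rot: [-0.128, -0.694, -0.129, 0.697]
contact_force: [-0.5, -0.4, 0.3]
gripper_width: 0.748
```

Call:
drive_tool([
  {"x": 0.3,"y": 0,"z": 0,"ax": 0,"ay": 0,"az": 0},
  {"x": 0.3,"y": 0,"z": 0,"ax": 0,"ay": 0,"az": 0},
])

```text
time: 10.12
tool_pos: [0.5988, 0.0366, 0.0191]
tool_rot: [-0.128, -0.693, -0.129, 0.698]
contact_force: [0.3, -0.1, -0.1]
gripper_width: 0.75
```

```bash
python3 -c "
from h import *
plan(.602,.030,.019,-69)"
```

```text
t10.1 pos [0.5988 0.0366 0.0191] yaw-69.0 w0.75 F [ 0.3 -0.1 -0.1] | d [ 0.    0.29 -0.03] a [-0.    0.07  0.03] rows 0.2
```

Call:
drive_tool([
  {"x": 0,"y": 0.2,"z": 0,"ax": 0,"ay": 0,"az": 0},
  {"x": 0,"y": 0.2,"z": 0,"ax": 0,"ay": 0,"az": 0},
  {"x": 0,"y": 0.2,"z": 0,"ax": 0,"ay": 0,"az": 0},
  {"x": 0,"y": 0.2,"z": 0,"ax": 0,"ay": 0,"az": 0},
  {"x": 0,"y": 0.2,"z": 0,"ax": 0,"ay": 0,"az": 0},
], hand=0.3)

```text
time: 10.53
tool_pos: [0.6062, 0.031, 0.0261]
tool_rot: [0.129, 0.698, 0.128, -0.693]
contact_force: [1.1, -0.3, 6.6]
gripper_width: 0.455
```

Call:
drive_tool([
  {"x": -0.8,"y": 0,"z": 0,"ax": 0,"ay": 0,"az": 0},
  {"x": -2.4,"y": 0,"z": 0,"ax": 0,"ay": 0,"az": 0},
  {"x": -4,"y": 0,"z": 0,"ax": 0,"ay": 0,"az": 0},
  {"x": -5.6,"y": 0,"z": 0,"ax": 0,"ay": 0,"az": 0},
  {"x": -7.6,"y": 0,"z": 0,"ax": 0,"ay": 0,"az": 0},
])

```text
time: 10.95
tool_pos: [0.6027, 0.0313, 0.2063]
tool_rot: [0.129, 0.695, 0.129, -0.695]
contact_force: [0.4, -0.6, -0.6]
gripper_width: 0.452
```

```bash
python3 -c "
from h import *
plan(.587,.269,.21,-84.4)"
```

```text
t10.9 pos [0.6027 0.0313 0.2063] yaw-69.0 w0.45 F [ 0.4 -0.6 -0.6] | d [-0.15 -9.1  -2.82] a [ 3.08 -0.    0.  ] rows 5.7
```

Call:
drive_tool([
  {"x": -0.4,"y": -1.5,"z": -0.5,"ax": 0.8,"ay": 0,"az": 0},
  {"x": -0.4,"y": -3,"z": -0.9,"ax": 1.6,"ay": 0,"az": 0},
  {"x": -0.4,"y": -4.5,"z": -1.4,"ax": 2.4,"ay": 0,"az": 0},
  {"x": -0.4,"y": -6,"z": -1.9,"ax": 3.1,"ay": 0,"az": 0},
  {"x": -0.4,"y": -7.5,"z": -2.3,"ax": 3.1,"ay": 0,"az": 0},
])

```text
time: 11.37
tool_pos: [0.5897, 0.2287, 0.2153]
tool_rot: [0.033, 0.707, 0.033, -0.706]
contact_force: [0.2, 0.4, -0.7]
gripper_width: 0.455
```

```bash
python3 -c "
from h import *
plan(.587,.269,.152,-84.4)"
```

```text
t11.4 pos [0.5897 0.2287 0.2153] yaw-84.7 w0.46 F [ 0.2  0.4 -0.7] | d [ 2.53 -1.61 -0.04] a [-0.05 -0.02  0.  ] rows 1.8
```

Call:
drive_tool([
  {"x": 0,"y": -1.1,"z": 0,"ax": 0,"ay": 0,"az": 0},
  {"x": 0.6,"y": -1.6,"z": 0,"ax": 0,"ay": 0,"az": 0},
  {"x": 1.6,"y": -1.6,"z": 0,"ax": 0,"ay": 0,"az": 0},
  {"x": 2.3,"y": -1.6,"z": 0,"ax": 0,"ay": 0,"az": 0},
  {"x": 2.5,"y": -1.6,"z": 0,"ax": 0,"ay": 0,"az": 0},
])

```text
time: 11.78
tool_pos: [0.5835, 0.2657, 0.1468]
tool_rot: [-0.035, -0.704, -0.033, 0.709]
contact_force: [-0.3, -0.9, -1.6]
gripper_width: 0.453
```

Call:
drive_tool([
  {"x": 0.1,"y": 0,"z": 0,"ax": 0,"ay": 0,"az": 0},
  {"x": 0.15,"y": 0,"z": 0,"ax": 0,"ay": 0,"az": 0},
  {"x": 0.15,"y": 0,"z": 0,"ax": 0,"ay": 0,"az": 0},
])

```text
time: 12.03
tool_pos: [0.5868, 0.2663, 0.1489]
tool_rot: [0.033, 0.707, 0.034, -0.706]
contact_force: [1.1, 0.4, -1.4]
gripper_width: 0.447
```

Call:
drive_tool([
  {"x": 0.08,"y": 0,"z": 0,"ax": 0,"ay": 0,"az": 0},
  {"x": 0.13,"y": 0,"z": 0,"ax": 0,"ay": 0,"az": 0},
  {"x": 0.13,"y": 0,"z": 0,"ax": 0,"ay": 0,"az": 0},
])

```text
time: 12.28
tool_pos: [0.587, 0.2667, 0.1462]
tool_rot: [0.034, 0.707, 0.034, -0.705]
contact_force: [0.1, -0.4, 1.5]
gripper_width: 0.453
```

Call:
drive_tool([
  {"x": 0.05,"y": 0,"z": 0,"ax": 0,"ay": 0,"az": 0},
  {"x": 0.05,"y": 0,"z": 0,"ax": 0,"ay": 0,"az": 0},
])

```text
time: 12.45
tool_pos: [0.5871, 0.2667, 0.1462]
tool_rot: [0.034, 0.707, 0.034, -0.705]
contact_force: [-2.2, -1.7, 6.7]
gripper_width: 0.453
```

Call:
drive_tool([
  {"x": 0,"y": 0,"z": 0,"ax": 0,"ay": 0,"az": 0},
  {"x": 0,"y": 0,"z": 0,"ax": 0,"ay": 0,"az": 0},
  {"x": 0,"y": 0,"z": 0,"ax": 0,"ay": 0,"az": 0},
  {"x": -1,"y": 0,"z": 0,"ax": 0,"ay": 0,"az": 0},
  {"x": -2.7,"y": 0,"z": 0,"ax": 0,"ay": 0,"az": 0},
], hand=0.75)

```text
time: 12.87
tool_pos: [0.5824, 0.2655, 0.2033]
tool_rot: [-0.035, -0.702, -0.033, 0.711]
contact_force: [0.9, -0.3, 0.5]
gripper_width: 0.75
```

```bash
python3 -c "
from h import *
plan(.617,-.0955,.20,-108)"
```

```text
t12.9 pos [0.5824 0.2655 0.2033] yaw-84.5 w0.75 F [ 0.9 -0.3  0.5] | d [ 0.17 14.5  -0.  ] a [ 4.69  0.14 -0.06] rows 8.7
```

Call:
drive_tool([
  {"x": -0.3,"y": 1.5,"z": 0,"ax": 0.8,"ay": 0,"az": 0},
  {"x": -0.3,"y": 3,"z": 0,"ax": 1.6,"ay": 0,"az": 0},
  {"x": -0.3,"y": 4.6,"z": 0,"ax": 2.4,"ay": 0,"az": 0},
  {"x": -0.3,"y": 6.2,"z": 0,"ax": 3.4,"ay": 0,"az": 0},
  {"x": -0.3,"y": 7.8,"z": 0,"ax": 4.7,"ay": 0,"az": 0},
])

```text
time: 13.28
tool_pos: [0.6044, 0.071, 0.2174]
tool_rot: [0.112, -0.698, 0.112, 0.698]
contact_force: [0.3, 0.3, -0.3]
gripper_width: 0.747
```

```bash
python3 fit.py; python3 -c "
from h import *
plan(.617,-.0955,.12,-108)"
```

```text
scene [0.3601 0.3473] 162
scene [0.4255 0.3505] 192
scene [0.496  0.3571] 202
scene [ 0.6182 -0.0945] 229
top [ 0.6157 -0.0964] 204
top [0.5935 0.2909] 244
top [0.5256 0.284 ] 255
top [0.4642 0.2789] 261
t13.4 pos [0.605  0.0675 0.2172] yaw-108.5 w0.75 F [0.8 0.6 0.6] | d [ 3.9   6.03 -2.52] a [-0.1  -0.   -0.02] rows 4.6
```

Call:
drive_tool([
  {"x": 0,"y": 1.4,"z": -0.6,"ax": 0,"ay": 0,"az": 0},
  {"x": 0.3,"y": 2.8,"z": -1.2,"ax": 0,"ay": 0,"az": 0},
  {"x": 1,"y": 4.2,"z": -1.8,"ax": 0,"ay": 0,"az": 0},
  {"x": 2,"y": 5.4,"z": -2.3,"ax": 0,"ay": 0,"az": 0},
  {"x": 3.4,"y": 6,"z": -2.5,"ax": -0.1,"ay": 0,"az": 0},
])

```text
time: 13.8
tool_pos: [0.6202, -0.0928, 0.135]
tool_rot: [-0.108, 0.701, -0.109, -0.696]
contact_force: [0.7, 0.3, 0.2]
gripper_width: 0.748
```

```bash
python3 -c "
from h import *
plan(.617,-.0955,.019,-108)"
```

```text
t13.8 pos [ 0.6202 -0.0928  0.135 ] yaw-107.6 w0.75 F [0.7 0.3 0.2] | d [4.64 0.14 0.12] a [ 0.08 -0.08 -0.01] rows 2.8
```

Call:
drive_tool([
  {"x": 1.5,"y": 0.1,"z": 0,"ax": 0,"ay": 0,"az": 0},
  {"x": 3,"y": 0.1,"z": 0,"ax": 0,"ay": 0,"az": 0},
  {"x": 4.2,"y": 0.1,"z": 0,"ax": 0,"ay": 0,"az": 0},
  {"x": 4.5,"y": 0.1,"z": 0,"ax": 0,"ay": 0,"az": 0},
  {"x": 4.5,"y": 0.1,"z": 0,"ax": 0,"ay": 0,"az": 0},
])

```text
time: 14.22
tool_pos: [0.6143, -0.0905, 0.0164]
tool_rot: [0.108, -0.696, 0.107, 0.701]
contact_force: [-0.4, -0.0, 0.5]
gripper_width: 0.751
```

```bash
python3 -c "
from h import *
plan(.617,-.0955,.019,-108)"
```

```text
t14.2 pos [ 0.6143 -0.0905  0.0164] yaw-107.5 w0.75 F [-0.4 -0.   0.5] | d [-0.1   0.16 -0.16] a [ 0.11  0.08 -0.  ] rows 0.1
```

Call:
drive_tool([
  {"x": -0.05,"y": 0.1,"z": 0,"ax": 0,"ay": 0,"az": 0},
  {"x": -0.05,"y": 0.1,"z": 0,"ax": 0,"ay": 0,"az": 0},
  {"x": -0.05,"y": 0.1,"z": 0,"ax": 0,"ay": 0,"az": 0},
  {"x": -0.05,"y": 0.1,"z": 0,"ax": 0,"ay": 0,"az": 0},
  {"x": -0.05,"y": 0.1,"z": 0,"ax": 0,"ay": 0,"az": 0},
], hand=0.3)

```text
time: 14.63
tool_pos: [0.6189, -0.0948, 0.0249]
tool_rot: [-0.107, 0.701, -0.108, -0.697]
contact_force: [-0.2, 0.2, 6.7]
gripper_width: 0.457
```

Call:
drive_tool([
  {"x": -0.8,"y": 0,"z": 0,"ax": 0,"ay": 0,"az": 0},
  {"x": -2.4,"y": 0,"z": 0,"ax": 0,"ay": 0,"az": 0},
  {"x": -4,"y": 0,"z": 0,"ax": 0,"ay": 0,"az": 0},
  {"x": -5.6,"y": 0,"z": 0,"ax": 0,"ay": 0,"az": 0},
  {"x": -7.6,"y": 0,"z": 0,"ax": 0,"ay": 0,"az": 0},
])

```text
time: 15.05
tool_pos: [0.6156, -0.0939, 0.205]
tool_rot: [0.108, -0.699, 0.108, 0.699]
contact_force: [0.7, -0.6, -1.3]
gripper_width: 0.454
```

```bash
python3 -c "
from h import *
plan(.645,.275,.215,-84.4)"
```

```text
t15.1 pos [ 0.6156 -0.0939  0.205 ] yaw-107.5 w0.45 F [ 0.7 -0.6 -1.3] | d [ -0.4  -14.43   3.32] a [-4.62  0.    0.  ] rows 8.9
```

Call:
drive_tool([
  {"x": -0.4,"y": -1.5,"z": 0.2,"ax": -0.9,"ay": 0,"az": 0},
  {"x": -0.4,"y": -3,"z": 0.5,"ax": -1.8,"ay": 0,"az": 0},
  {"x": -0.4,"y": -4.5,"z": 0.8,"ax": -2.7,"ay": 0,"az": 0},
  {"x": -0.4,"y": -6,"z": 1.2,"ax": -3.7,"ay": 0,"az": 0},
  {"x": -0.4,"y": -7.5,"z": 1.6,"ax": -4.6,"ay": 0,"az": 0},
])

```text
time: 15.47
tool_pos: [0.6344, 0.0983, 0.214]
tool_rot: [0.035, 0.707, 0.035, -0.706]
contact_force: [0.4, -0.1, -1.2]
gripper_width: 0.461
```

```bash
python3 -c "
from h import *
plan(.645,.275,.215,-84.4)"
```

```text
t15.5 pos [0.6344 0.0983 0.214 ] yaw-84.3 w0.46 F [ 0.4 -0.1 -1.2] | d [-0.04 -6.99 -1.12] a [ 0.02 -0.02 -0.  ] rows 4.2
```

Call:
drive_tool([
  {"x": 0,"y": -1.5,"z": -0.3,"ax": 0,"ay": 0,"az": 0},
  {"x": 0,"y": -3,"z": -0.6,"ax": 0,"ay": 0,"az": 0},
  {"x": 0,"y": -4.6,"z": -0.9,"ax": 0,"ay": 0,"az": 0},
  {"x": 0,"y": -6.1,"z": -1.1,"ax": 0,"ay": 0,"az": 0},
  {"x": 0.2,"y": -7,"z": -1.1,"ax": 0,"ay": 0,"az": 0},
])

```text
time: 15.88
tool_pos: [0.6454, 0.2776, 0.2099]
tool_rot: [0.034, 0.707, 0.035, -0.705]
contact_force: [0.9, -0.4, 0.5]
gripper_width: 0.456
```

Call:
drive_tool([
  {"x": 0.8,"y": 0,"z": 0,"ax": 0,"ay": 0,"az": 0},
  {"x": 1.6,"y": 0,"z": 0,"ax": 0,"ay": 0,"az": 0},
  {"x": 2.2,"y": 0,"z": 0,"ax": 0,"ay": 0,"az": 0},
  {"x": 2.4,"y": 0,"z": 0,"ax": 0,"ay": 0,"az": 0},
  {"x": 2.4,"y": 0,"z": 0,"ax": 0,"ay": 0,"az": 0},
])

```text
time: 16.3
tool_pos: [0.6445, 0.2731, 0.1469]
tool_rot: [-0.034, -0.706, -0.034, 0.707]
contact_force: [-0.4, -0.5, -0.7]
gripper_width: 0.455
```

```bash
python3 -c "
from h import *
plan(.645,.275,.147,-84.4)"
```

```text
t16.3 pos [0.6445 0.2731 0.1469] yaw-84.5 w0.46 F [-0.4 -0.5 -0.7] | d [-0.   -0.07 -0.03] a [-0.03  0.03 -0.  ] rows 0.0
```

Call:
drive_tool([
  {"x": 0.06,"y": 0,"z": 0,"ax": 0,"ay": 0,"az": 0},
  {"x": 0.1,"y": 0,"z": 0,"ax": 0,"ay": 0,"az": 0},
  {"x": 0.1,"y": 0,"z": 0,"ax": 0,"ay": 0,"az": 0},
])

```text
time: 16.55
tool_pos: [0.6457, 0.2732, 0.1462]
tool_rot: [0.033, 0.707, 0.034, -0.706]
contact_force: [-0.4, -0.9, -1.2]
gripper_width: 0.455
```

Call:
drive_tool([
  {"x": 0.06,"y": 0,"z": 0,"ax": 0,"ay": 0,"az": 0},
  {"x": 0.06,"y": 0,"z": 0,"ax": 0,"ay": 0,"az": 0},
])

```text
time: 16.72
tool_pos: [0.6458, 0.2734, 0.145]
tool_rot: [0.034, 0.707, 0.034, -0.706]
contact_force: [-0.8, -0.7, 2.0]
gripper_width: 0.454
```

Call:
drive_tool([
  {"x": 0.02,"y": 0,"z": 0,"ax": 0,"ay": 0,"az": 0},
  {"x": 0.02,"y": 0,"z": 0,"ax": 0,"ay": 0,"az": 0},
])

```text
time: 16.88
tool_pos: [0.6458, 0.2734, 0.1449]
tool_rot: [0.034, 0.707, 0.034, -0.706]
contact_force: [-0.9, -1.0, 5.3]
gripper_width: 0.459
```

Call:
drive_tool([
  {"x": 0,"y": 0,"z": 0,"ax": 0,"ay": 0,"az": 0},
  {"x": 0,"y": 0,"z": 0,"ax": 0,"ay": 0,"az": 0},
  {"x": 0,"y": 0,"z": 0,"ax": 0,"ay": 0,"az": 0},
  {"x": -1,"y": 0,"z": 0,"ax": 0,"ay": 0,"az": 0},
  {"x": -2.7,"y": 0,"z": 0,"ax": 0,"ay": 0,"az": 0},
], hand=0.75)

```text
time: 17.3
tool_pos: [0.6415, 0.2724, 0.2027]
tool_rot: [-0.035, -0.702, -0.033, 0.711]
contact_force: [0.2, -0.7, -0.9]
gripper_width: 0.745
```

```bash
python3 -c "
from h import *
plan(.569,.129,.21,-84.4)"
```

```text
t17.3 pos [0.6415 0.2724 0.2027] yaw-84.5 w0.75 F [ 0.2 -0.7 -0.9] | d [-0.23  5.43  3.44] a [-0.02  0.15 -0.03] rows 3.9
```

Call:
drive_tool([
  {"x": -0.6,"y": 1.2,"z": 0.3,"ax": 0,"ay": 0,"az": 0},
  {"x": -0.6,"y": 2.6,"z": 1,"ax": 0,"ay": 0,"az": 0},
  {"x": -0.6,"y": 4,"z": 2.2,"ax": 0,"ay": 0,"az": 0},
  {"x": -0.6,"y": 5.2,"z": 3.3,"ax": 0,"ay": 0,"az": 0},
  {"x": -0.5,"y": 5.4,"z": 3.4,"ax": 0,"ay": 0,"az": 0},
], hand=0.4)

```text
time: 17.72
tool_pos: [0.5705, 0.1276, 0.2218]
tool_rot: [-0.033, -0.705, -0.032, 0.707]
contact_force: [0.8, 1.8, -0.8]
gripper_width: 0.402
```

```bash
python3 -c "
from h import *
f=grab('scene');crop(f,300,110,480,290,4,'d1');f=grab('top');crop(f,150,170,310,340,3.5,'d2')
plan(.569,.129,.148,-84.4)"; python3 fit.py
```

```text
t17.8 pos [0.5724 0.1296 0.2219] yaw-84.7 w0.39 F [ 0.5 -0.6  0.4] | d [2.96 0.01 0.14] a [-0.05  0.01  0.  ] rows 1.8
scene [0.4254 0.3503] 191
scene [0.4947 0.3578] 209
scene [0.5647 0.3658] 223
top [0.6623 0.3005] 230
top [0.592 0.295] 192
top [0.5253 0.2863] 226
top [0.4641 0.2809] 234
```

View pics/d1.png

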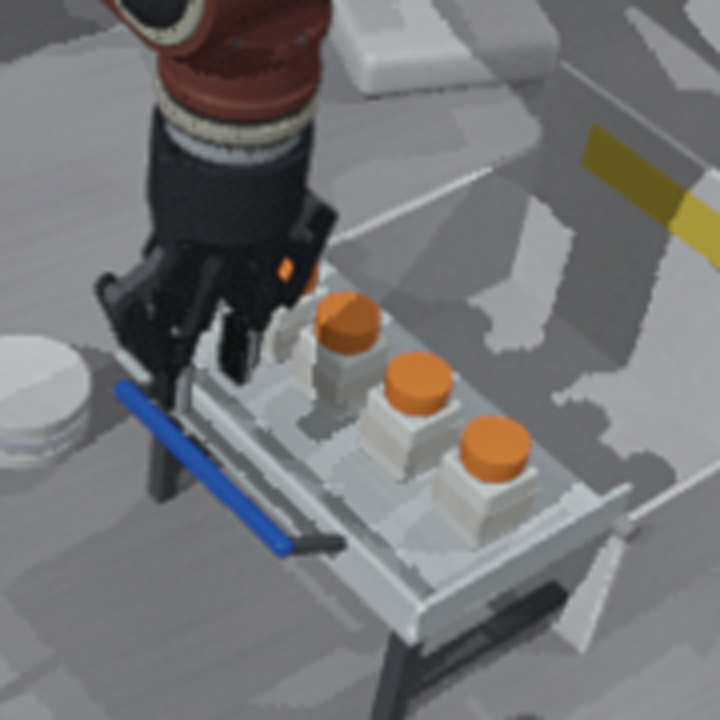

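View pics/d2.png

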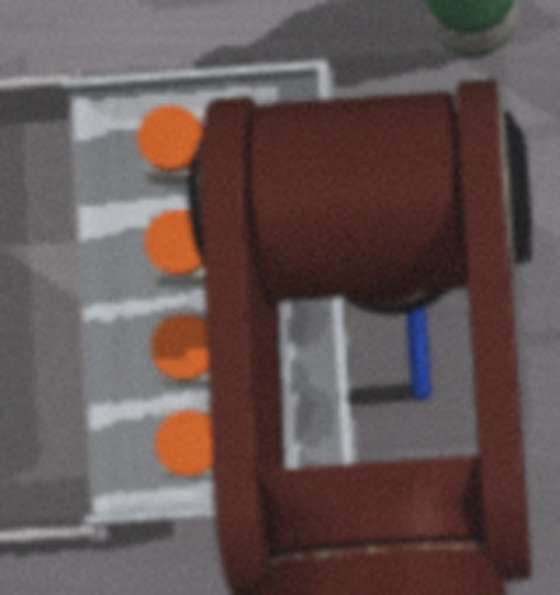

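Call:
drive_tool([
  {"x": 1,"y": 0,"z": 0.1,"ax": 0,"ay": 0,"az": 0},
  {"x": 2,"y": 0,"z": 0.1,"ax": 0,"ay": 0,"az": 0},
  {"x": 2.7,"y": 0,"z": 0.1,"ax": 0,"ay": 0,"az": 0},
  {"x": 3,"y": 0,"z": 0.1,"ax": 0,"ay": 0,"az": 0},
  {"x": 3,"y": 0,"z": 0.1,"ax": 0,"ay": 0,"az": 0},
])

```text
time: 18.33
tool_pos: [0.5701, 0.1317, 0.145]
tool_rot: [-0.034, -0.705, -0.034, 0.708]
contact_force: [-0.2, 0.4, -0.4]
gripper_width: 0.402
```

Call:
drive_tool([
  {"x": 0,"y": 0,"z": 0,"ax": 0,"ay": 0,"az": 0},
  {"x": 0,"y": 0,"z": 0,"ax": 0,"ay": 0,"az": 0},
  {"x": 0,"y": 0,"z": 0,"ax": 0,"ay": 0,"az": 0},
  {"x": 0,"y": 0,"z": 0,"ax": 0,"ay": 0,"az": 0},
  {"x": 0,"y": 0,"z": 0,"ax": 0,"ay": 0,"az": 0},
], hand=0.0)

```text
time: 18.75
tool_pos: [0.5723, 0.1314, 0.1494]
tool_rot: [0.033, 0.708, 0.034, -0.705]
contact_force: [3.0, 3.4, 2.6]
gripper_width: 0.117
```

```bash
python3 -c "
from h import *
plan(.569,.129,.146,-84.4)
f=grab('scene');crop(f,300,110,480,290,4,'e1')
t=np.deg2rad(np.arange(0,73,3.5));o=205*np.cos(t)-50*np.sin(t);u=205*np.sin(t)+50*np.cos(t)
y=(o-205)/25;x=-(u-50)/25
for k in range(0,len(t)-1,5):
  print(np.rad2deg(t[k]), [(round(x[i]-x[k],2),round(y[i]-y[k],2)) for i in range(k+1,min(k+6,len(t)))])
"
```

```text
t18.8 pos [0.5723 0.1314 0.1494] yaw-84.5 w0.12 F [3.  3.4 2.6] | d [0.14 0.08 0.14] a [-0.02 -0.05  0.01] rows 0.1
0.0 [(np.float64(-0.5), np.float64(-0.14)), (np.float64(-0.98), np.float64(-0.3)), (np.float64(-1.46), np.float64(-0.5)), (np.float64(-1.92), np.float64(-0.73)), (np.float64(-2.37), np.float64(-0.98))]
17.5 [(np.float64(-0.43), np.float64(-0.28)), (np.float64(-0.85), np.float64(-0.59)), (np.float64(-1.24), np.float64(-0.92)), (np.float64(-1.62), np.float64(-1.27)), (np.float64(-1.97), np.float64(-1.65))]
35.0 [(np.float64(-0.33), np.float64(-0.4)), (np.float64(-0.63), np.float64(-0.81)), (np.float64(-0.91), np.float64(-1.25)), (np.float64(-1.16), np.float64(-1.7)), (np.float64(-1.38), np.float64(-2.16))]
52.50000000000001 [(np.float64(-0.19), np.float64(-0.48)), (np.float64(-0.36), np.float64(-0.97)), (np.float64(-0.49), np.float64(-1.46)), (np.float64(-0.59), np.float64(-1.97)), (np.float64(-0.67), np.float64(-2.48))]
```

View pics/e1.png

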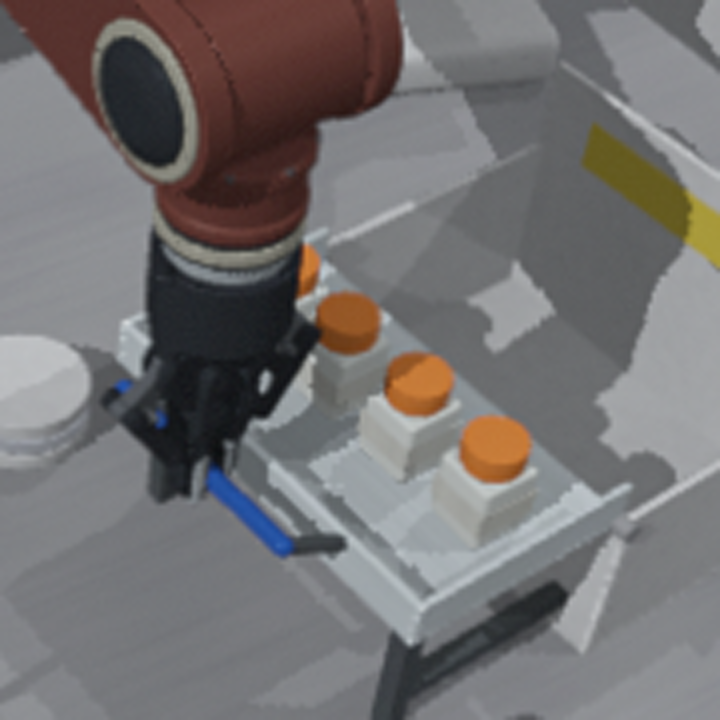

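Call:
drive_tool([
  {"x": -0.5,"y": -0.14,"z": 0,"ax": 0,"ay": 0,"az": 0},
  {"x": -0.98,"y": -0.3,"z": 0,"ax": 0,"ay": 0,"az": 0},
  {"x": -1.46,"y": -0.5,"z": 0,"ax": 0,"ay": 0,"az": 0},
  {"x": -1.92,"y": -0.73,"z": 0,"ax": 0,"ay": 0,"az": 0},
  {"x": -2.37,"y": -0.98,"z": 0,"ax": 0,"ay": 0,"az": 0},
])

```text
time: 19.22
tool_pos: [0.57, 0.1536, 0.2066]
tool_rot: [0.035, 0.708, 0.032, -0.705]
contact_force: [9.7, -2.9, -5.8]
gripper_width: 0.115
```

```bash
python3 -c "
from h import *
plan(.569,.129,.146,-84.4)
f=grab('scene');crop(f,300,110,480,290,4,'e2')
"
```

```text
t19.2 pos [0.57   0.1536 0.2066] yaw-84.6 w0.12 F [ 9.7 -2.9 -5.8] | d [2.43 0.97 0.14] a [-0.03 -0.04 -0.05] rows 1.6
```

View pics/e2.png

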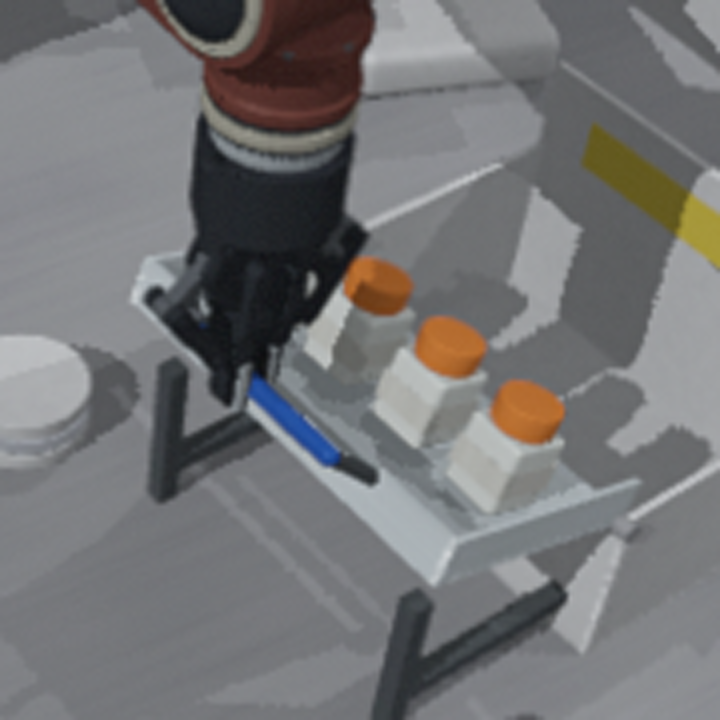

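Call:
drive_tool([
  {"x": -0.43,"y": -0.28,"z": -0.02,"ax": 0,"ay": 0,"az": 0},
  {"x": -0.85,"y": -0.59,"z": -0.04,"ax": 0,"ay": 0,"az": 0},
  {"x": -1.24,"y": -0.92,"z": -0.06,"ax": 0,"ay": 0,"az": 0},
  {"x": -1.62,"y": -1.27,"z": -0.08,"ax": 0,"ay": 0,"az": 0},
  {"x": -1.97,"y": -1.65,"z": -0.1,"ax": 0,"ay": 0,"az": 0},
])

```text
time: 19.68
tool_pos: [0.5664, 0.192, 0.2565]
tool_rot: [-0.037, -0.705, -0.029, 0.708]
contact_force: [-4.5, -14.1, 3.0]
gripper_width: 0.112
```

Call:
drive_tool([
  {"x": -0.33,"y": -0.4,"z": 0,"ax": 0,"ay": 0,"az": 0},
  {"x": -0.63,"y": -0.81,"z": 0,"ax": 0,"ay": 0,"az": 0},
  {"x": -0.91,"y": -1.25,"z": 0,"ax": 0,"ay": 0,"az": 0},
  {"x": -1.16,"y": -1.7,"z": 0,"ax": 0,"ay": 0,"az": 0},
  {"x": -1.38,"y": -2.16,"z": 0,"ax": 0,"ay": 0,"az": 0},
])

```text
time: 20.1
tool_pos: [0.5614, 0.2455, 0.2947]
tool_rot: [-0.037, -0.706, -0.029, 0.707]
contact_force: [-9.3, -15.2, 16.5]
gripper_width: 0.113
```

```bash
python3 -c "
from h import *
plan(.569,.129,.146,-84.4)
f=grab('scene');crop(f,300,80,500,280,4,'e3')
"
```

```text
t20.1 pos [0.5614 0.2455 0.2947] yaw-84.7 w0.11 F [ -9.3 -15.2  16.5] | d [6.   4.6  0.11] a [-0.06  0.03 -0.13] rows 4.5
```

View pics/e3.png

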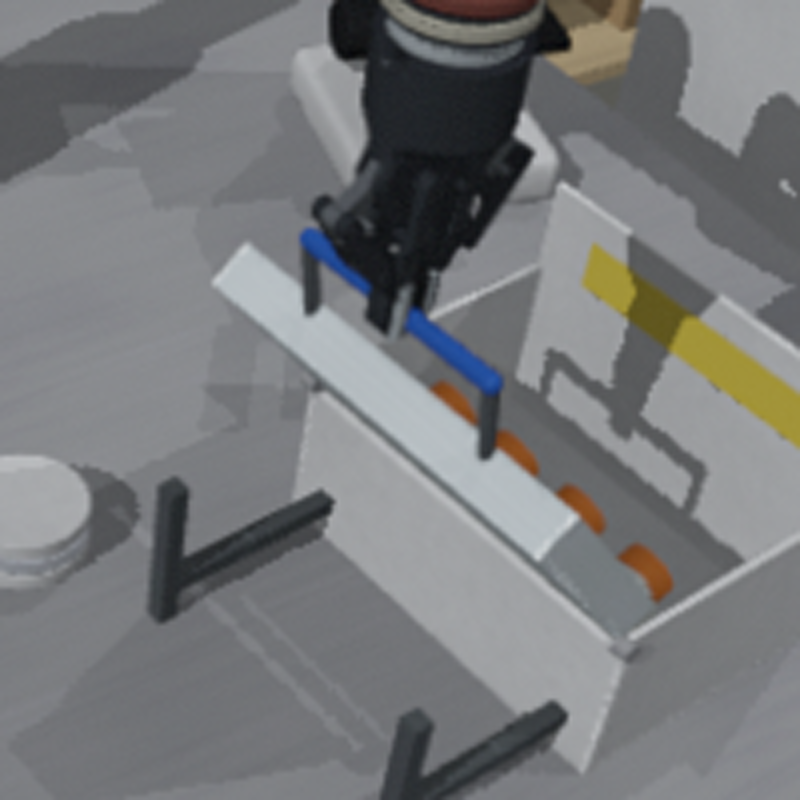

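Call:
drive_tool([
  {"x": -0.27,"y": -0.43,"z": 0.05,"ax": 0,"ay": 0,"az": 0},
  {"x": -0.46,"y": -0.9,"z": 0.05,"ax": 0,"ay": 0,"az": 0},
  {"x": -0.6,"y": -1.38,"z": 0.05,"ax": 0,"ay": 0,"az": 0},
  {"x": -0.7,"y": -1.88,"z": 0.05,"ax": 0,"ay": 0,"az": 0},
  {"x": -0.76,"y": -2.2,"z": 0.05,"ax": 0,"ay": 0,"az": 0},
])

```text
time: 20.57
tool_pos: [0.556, 0.3031, 0.313]
tool_rot: [0.035, 0.707, 0.032, -0.705]
contact_force: [-1.0, -8.0, 7.9]
gripper_width: 0.112
```

```bash
python3 -c "
from h import *
plan(.569,.129,.146,-84.4)
f=grab('scene');crop(f,300,80,530,280,3.4,'e4');f=grab('top');crop(f,50,170,290,340,3.3,'e5')
"
```

```text
t20.6 pos [0.556  0.3031 0.313 ] yaw-84.6 w0.11 F [-1.  -8.   7.9] | d [6.71 6.95 0.15] a [-0.04 -0.03 -0.06] rows 5.8
```

View pics/e4.png

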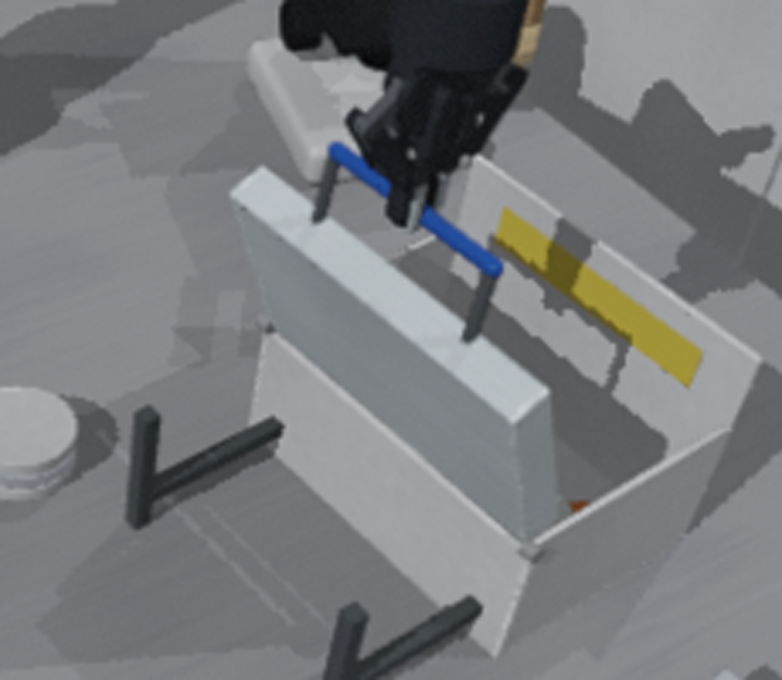

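View pics/e5.png

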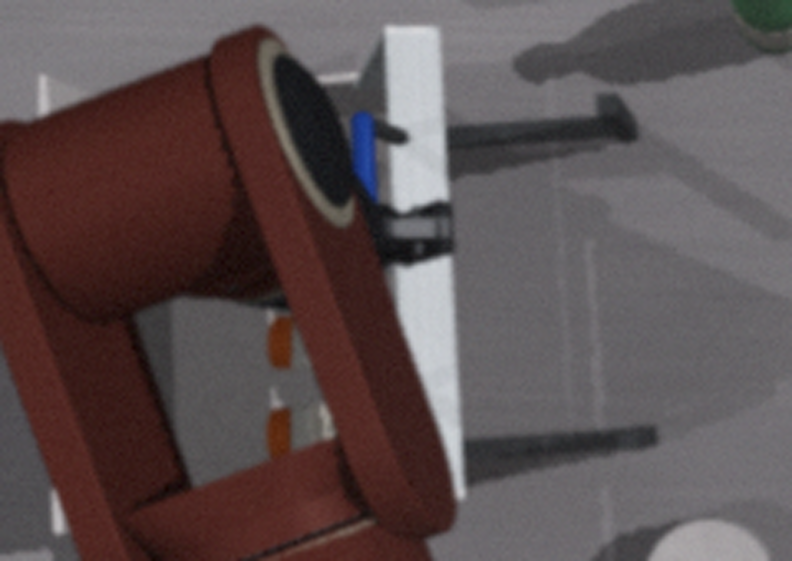

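Call:
drive_tool([
  {"x": 0,"y": 0,"z": 0,"ax": 0,"ay": 0,"az": 0},
  {"x": 0,"y": 0,"z": 0,"ax": 0,"ay": 0,"az": 0},
  {"x": 0,"y": 0,"z": 0,"ax": 0,"ay": 0,"az": 0},
  {"x": 0,"y": 0,"z": 0,"ax": 0,"ay": 0,"az": 0},
  {"x": 0,"y": 0,"z": 0,"ax": 0,"ay": 0,"az": 0},
])

```text
time: 21.08
tool_pos: [0.5559, 0.3041, 0.3132]
tool_rot: [0.034, 0.707, 0.033, -0.705]
contact_force: [-2.1, -1.7, 9.1]
gripper_width: 0.11
```

```bash
python3 -c "
from h import *
plan(.569,.129,.146,-84.4)
f=grab('scene');crop(f,300,80,530,280,3.4,'e6');f=grab('top');crop(f,50,170,290,340,3.3,'e7')
"
```

```text
t21.1 pos [0.5559 0.3041 0.3132] yaw-84.5 w0.11 F [-2.1 -1.7  9.1] | d [6.7  7.01 0.16] a [-0.03 -0.03 -0.02] rows 5.8
```

View pics/e7.png

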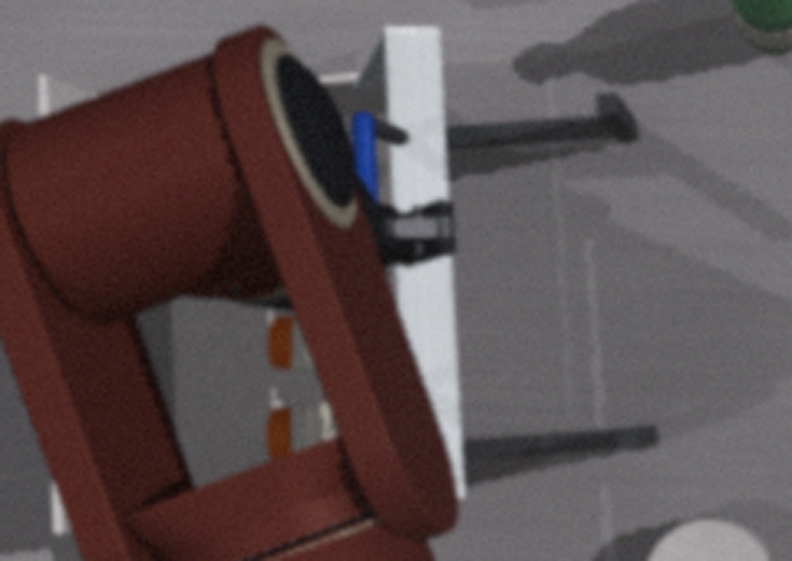

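```bash
python3 -c "
from h import *
f=load('top')
for z in(.026,.06): print(atz(f,(50+280/3.3,170+343/3.3),z),atz(f,(50+280/3.3,170+432/3.3),z))
"
```

```text
[0.51098726 0.44640742 0.026     ] [0.44880865 0.44331068 0.026     ]
[0.51015313 0.43507721 0.06      ] [0.44978954 0.43207086 0.06      ]
```

View pics/e6.png

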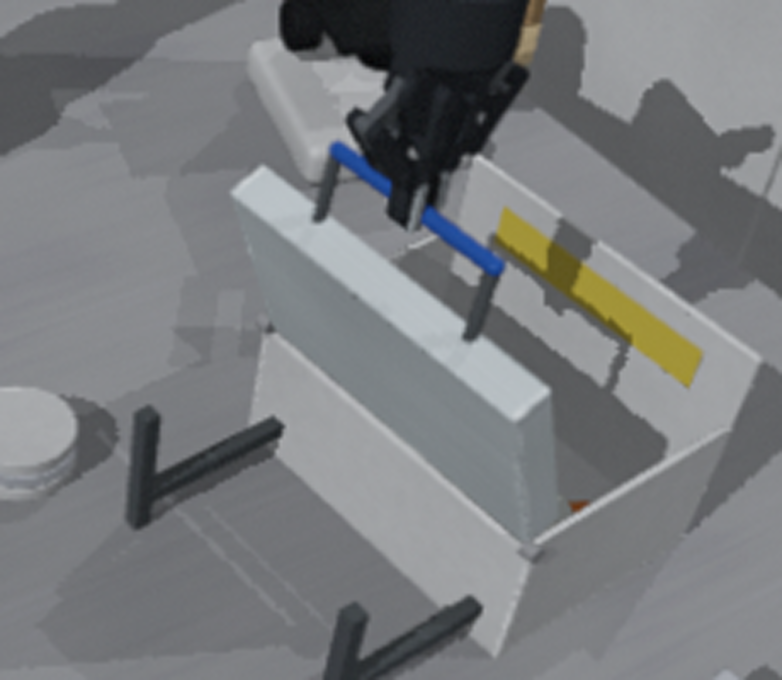

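Call:
drive_tool([
  {"x": 0.06,"y": 0.32,"z": 0,"ax": 0,"ay": 0,"az": 0},
  {"x": 0.16,"y": 0.82,"z": 0,"ax": 0,"ay": 0,"az": 0},
  {"x": 0.28,"y": 1.3,"z": 0,"ax": 0,"ay": 0,"az": 0},
  {"x": 0.45,"y": 1.77,"z": 0,"ax": 0,"ay": 0,"az": 0},
  {"x": 0.66,"y": 2.24,"z": 0,"ax": 0,"ay": 0,"az": 0},
])

```text
time: 21.6
tool_pos: [0.5614, 0.2492, 0.2963]
tool_rot: [0.033, 0.708, 0.035, -0.705]
contact_force: [-0.9, 1.7, 7.4]
gripper_width: 0.114
```

Call:
drive_tool([
  {"x": 0.22,"y": 0.46,"z": 0,"ax": 0,"ay": 0,"az": 0},
  {"x": 0.47,"y": 0.91,"z": 0,"ax": 0,"ay": 0,"az": 0},
  {"x": 0.75,"y": 1.35,"z": 0,"ax": 0,"ay": 0,"az": 0},
  {"x": 1.05,"y": 1.76,"z": 0,"ax": 0,"ay": 0,"az": 0},
  {"x": 1.38,"y": 2.16,"z": 0,"ax": 0,"ay": 0,"az": 0},
])

```text
time: 22.02
tool_pos: [0.5664, 0.1947, 0.2588]
tool_rot: [0.034, 0.707, 0.034, -0.706]
contact_force: [0.8, 3.1, 3.2]
gripper_width: 0.111
```

Call:
drive_tool([
  {"x": 0.35,"y": 0.38,"z": 0,"ax": 0,"ay": 0,"az": 0},
  {"x": 0.73,"y": 0.73,"z": 0,"ax": 0,"ay": 0,"az": 0},
  {"x": 1.12,"y": 1.06,"z": 0,"ax": 0,"ay": 0,"az": 0},
  {"x": 1.54,"y": 1.37,"z": 0,"ax": 0,"ay": 0,"az": 0},
  {"x": 1.97,"y": 1.65,"z": 0,"ax": 0,"ay": 0,"az": 0},
])

```text
time: 22.43
tool_pos: [0.5705, 0.1537, 0.2084]
tool_rot: [0.033, 0.707, 0.034, -0.706]
contact_force: [4.5, 4.2, 2.5]
gripper_width: 0.108
```

Call:
drive_tool([
  {"x": 0.45,"y": 0.23,"z": 0,"ax": 0,"ay": 0,"az": 0},
  {"x": 0.91,"y": 0.45,"z": 0,"ax": 0,"ay": 0,"az": 0},
  {"x": 1.39,"y": 0.63,"z": 0,"ax": 0,"ay": 0,"az": 0},
  {"x": 1.9,"y": 0.8,"z": 0,"ax": 0,"ay": 0,"az": 0},
  {"x": 2.4,"y": 0.94,"z": 0.05,"ax": 0,"ay": 0,"az": 0},
])

```text
time: 22.85
tool_pos: [0.5723, 0.1313, 0.1504]
tool_rot: [0.033, 0.708, 0.035, -0.705]
contact_force: [-13.7, 13.7, 57.9]
gripper_width: 0.116
```

```bash
python3 -c "
from h import *
plan(.5723,.1314,.1494,-84.5)
f=grab('scene');crop(f,300,110,530,290,3.4,'g1')
"
```

```text
t22.9 pos [0.5723 0.1313 0.1504] yaw-84.5 w0.12 F [-13.7  13.7  57.9] | d [ 0.04 -0.01  0.  ] a [-0.01 -0.04  0.03] rows 0.0
```

View pics/g1.png

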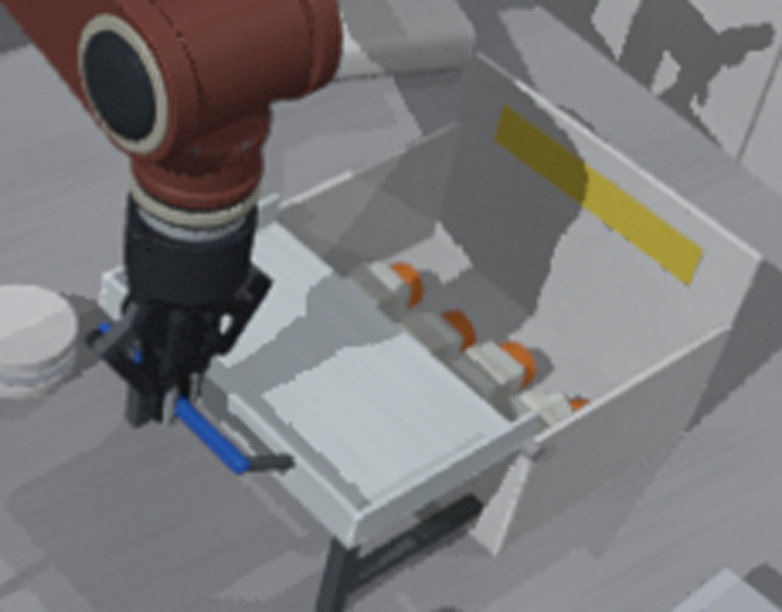

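Call:
drive_tool([
  {"x": -0.1,"y": 0,"z": 0,"ax": 0,"ay": 0,"az": 0},
  {"x": -0.1,"y": 0,"z": 0,"ax": 0,"ay": 0,"az": 0},
])

```text
time: 23.07
tool_pos: [0.5722, 0.1316, 0.1513]
tool_rot: [0.033, 0.708, 0.035, -0.705]
contact_force: [8.6, 5.4, 0.2]
gripper_width: 0.112
```

Call:
drive_tool([
  {"x": 0,"y": 0,"z": 0,"ax": 0,"ay": 0,"az": 0},
  {"x": 0,"y": 0,"z": 0,"ax": 0,"ay": 0,"az": 0},
  {"x": 0,"y": 0,"z": 0,"ax": 0,"ay": 0,"az": 0},
  {"x": 0,"y": 0,"z": 0,"ax": 0,"ay": 0,"az": 0},
], hand=0.4)

```text
time: 23.4
tool_pos: [0.5698, 0.1302, 0.1504]
tool_rot: [-0.034, -0.705, -0.033, 0.707]
contact_force: [0.2, 0.2, -0.1]
gripper_width: 0.402
```

Call:
drive_tool([
  {"x": -0.8,"y": 0,"z": 0,"ax": 0,"ay": 0,"az": 0},
  {"x": -2,"y": 0,"z": 0,"ax": 0,"ay": 0,"az": 0},
  {"x": -3.4,"y": 0.4,"z": 0,"ax": 0,"ay": 0,"az": 0},
  {"x": -3.8,"y": 1.6,"z": 0,"ax": 0,"ay": 0,"az": 0},
  {"x": -3.8,"y": 3,"z": 0,"ax": 0,"ay": 0,"az": 0},
])

```text
time: 23.82
tool_pos: [0.5798, 0.0563, 0.2518]
tool_rot: [0.035, 0.709, 0.035, -0.704]
contact_force: [1.1, 0.3, -0.7]
gripper_width: 0.397
```

```bash
python3 -c "
from h import *
f=grab('scene');crop(f,300,110,530,290,3.4,'g2');f=grab('top','g4');crop(f,50,170,290,340,3.3,'g3')
plan(.6276,-.2837,.25,-88.5)
"; python3 fit.py
```

```text
t23.9 pos [0.5785 0.0523 0.2478] yaw-84.8 w0.40 F [-0.1  0.3 -1.3] | d [-0.06 13.56 -0.73] a [ 0.74 -0.01 -0.03] rows 8.1
top [0.6331 0.461 ] 80
top [0.5595 0.4562] 85
```

View pics/g2.png

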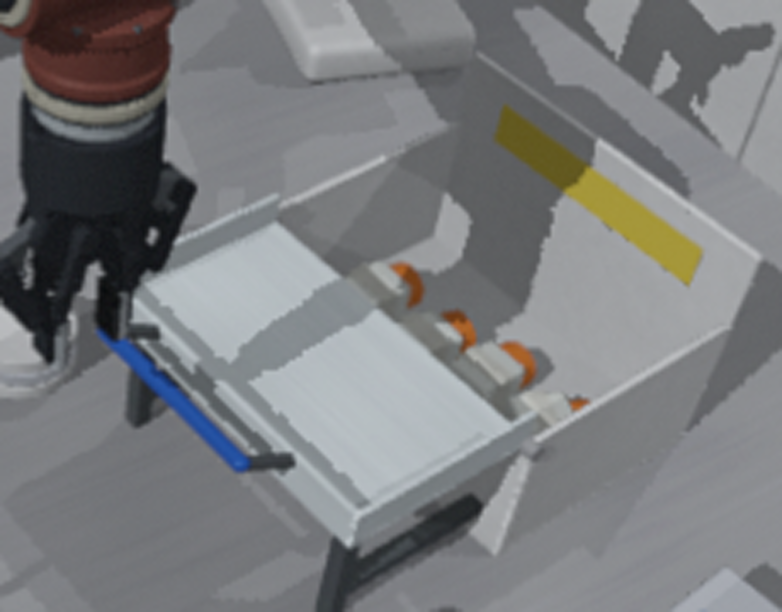

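View pics/g3.png

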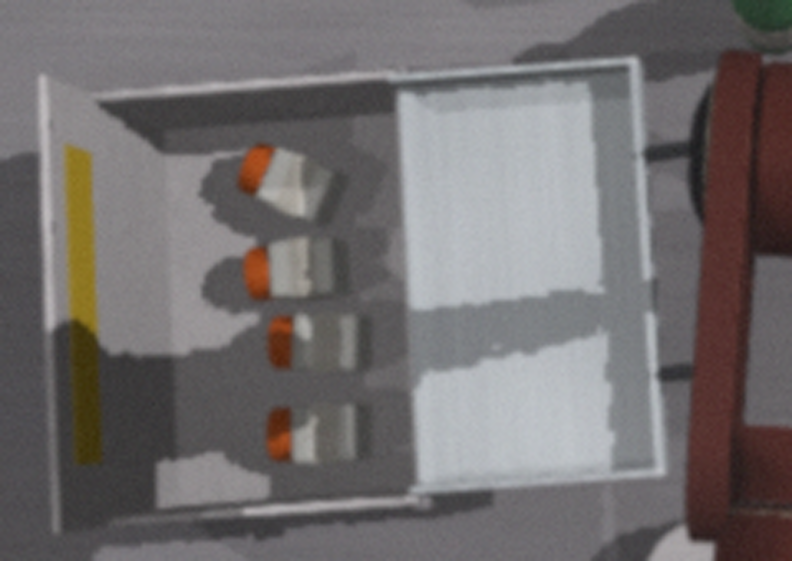

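Call:
drive_tool([
  {"x": 0,"y": 1.5,"z": 0,"ax": 0.3,"ay": 0,"az": 0},
  {"x": 0,"y": 3.1,"z": -0.1,"ax": 0.7,"ay": 0,"az": 0},
  {"x": 0,"y": 4.7,"z": -0.2,"ax": 0.7,"ay": 0,"az": 0},
  {"x": 0,"y": 6.3,"z": -0.3,"ax": 0.7,"ay": 0,"az": 0},
  {"x": 0,"y": 7.9,"z": -0.4,"ax": 0.7,"ay": 0,"az": 0},
])

```text
time: 24.43
tool_pos: [0.6067, -0.1397, 0.2458]
tool_rot: [-0.013, -0.706, -0.013, 0.708]
contact_force: [-0.2, 0.4, -0.0]
gripper_width: 0.4
```

Call:
drive_tool([
  {"x": 0,"y": 1.5,"z": 0,"ax": 0,"ay": 0,"az": 0},
  {"x": 0,"y": 3,"z": -0.1,"ax": 0,"ay": 0,"az": 0},
  {"x": 0,"y": 4.4,"z": -0.2,"ax": 0,"ay": 0,"az": 0},
  {"x": 0,"y": 5.3,"z": -0.2,"ax": 0,"ay": 0,"az": 0},
  {"x": 0,"y": 5.3,"z": -0.2,"ax": 0,"ay": 0,"az": 0},
])

```text
time: 24.85
tool_pos: [0.616, -0.2748, 0.2451]
tool_rot: [-0.011, -0.706, -0.011, 0.708]
contact_force: [-0.6, 0.2, -1.1]
gripper_width: 0.4
```

```bash
python3 -c "
from h import *
f=grab('scene');crop(f,90,170,280,400,2.6,'k1');
plan(.6276,-.2837,.138,-88.5)
"
```

```text
t24.9 pos [ 0.6162 -0.2725  0.2452] yaw-88.1 w0.40 F [-0.4  0.8 -0.1] | d [ 4.28  0.47 -0.45] a [0.07 0.03 0.02] rows 2.6
```

View pics/k1.png

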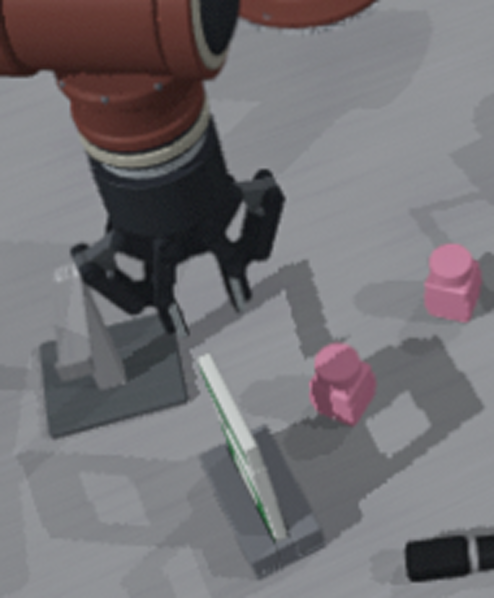

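Correct sideways, then settle and re-measure before going down.

Call:
drive_tool([
  {"x": 1,"y": 0.45,"z": -0.45,"ax": 0.1,"ay": 0,"az": 0},
  {"x": 2,"y": 0.45,"z": -0.45,"ax": 0.1,"ay": 0,"az": 0},
  {"x": 2,"y": 0.45,"z": -0.45,"ax": 0.1,"ay": 0,"az": 0},
  {"x": 2,"y": 0.45,"z": -0.45,"ax": 0.1,"ay": 0,"az": 0},
])

```text
time: 25.23
tool_pos: [0.6271, -0.2801, 0.1941]
tool_rot: [-0.009, -0.705, -0.011, 0.709]
contact_force: [-0.1, 0.7, 1.6]
gripper_width: 0.4
```

```bash
python3 -c "
from h import *
f=grab('scene');crop(f,130,230,250,400,3.5,'k2');f=grab('top');crop(f,420,180,540,300,4.5,'k3')
plan(.6276,-.2837,.138,-88.5)
"
```

```text
t25.3 pos [ 0.6287 -0.2815  0.1982] yaw-88.4 w0.40 F [-0.3 -0.5 -0.2] | d [2.41 0.09 0.05] a [ 0.01 -0.01 -0.  ] rows 1.4
```

View pics/k2.png

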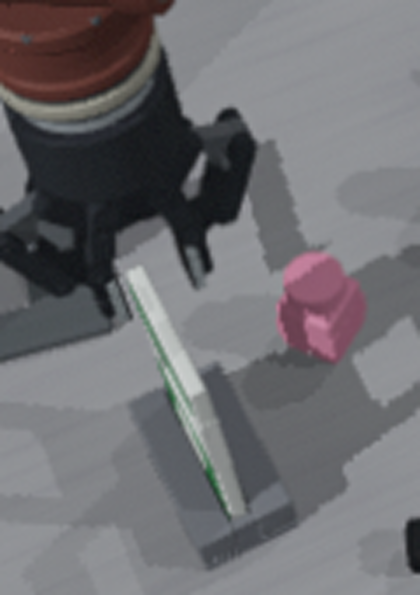

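View pics/k3.png

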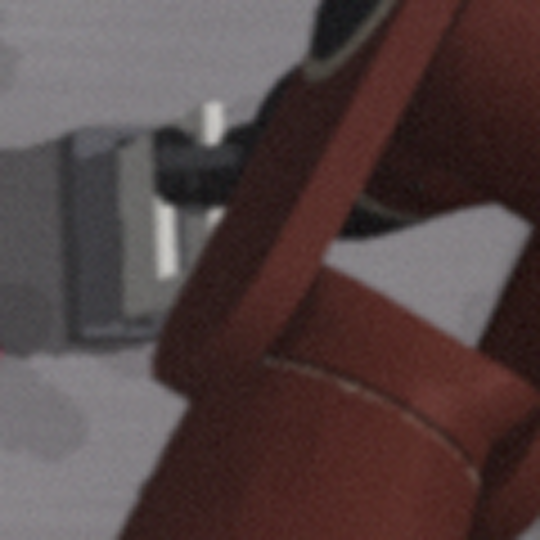

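Call:
drive_tool([
  {"x": 0.8,"y": 0.07,"z": 0.05,"ax": 0,"ay": 0,"az": 0},
  {"x": 1.6,"y": 0.07,"z": 0.05,"ax": 0,"ay": 0,"az": 0},
  {"x": 2.2,"y": 0.07,"z": 0.05,"ax": 0,"ay": 0,"az": 0},
  {"x": 2.4,"y": 0.07,"z": 0.05,"ax": 0,"ay": 0,"az": 0},
  {"x": 2.4,"y": 0.07,"z": 0.05,"ax": 0,"ay": 0,"az": 0},
])

```text
time: 25.75
tool_pos: [0.6264, -0.2837, 0.1358]
tool_rot: [-0.009, -0.706, -0.01, 0.708]
contact_force: [0.0, 0.3, 0.2]
gripper_width: 0.4
```

```bash
python3 -c "
from h import *
f=grab('scene');crop(f,130,230,250,400,3.5,'k4')
plan(.6276,-.2837,.138,-88.5)
"
```

```text
t25.8 pos [ 0.627  -0.2842  0.1372] yaw-88.5 w0.40 F [ 0.2 -0.1  0.6] | d [-0.03 -0.02 -0.02] a [-0.  0.  0.] rows 0.0
```

View pics/k4.png

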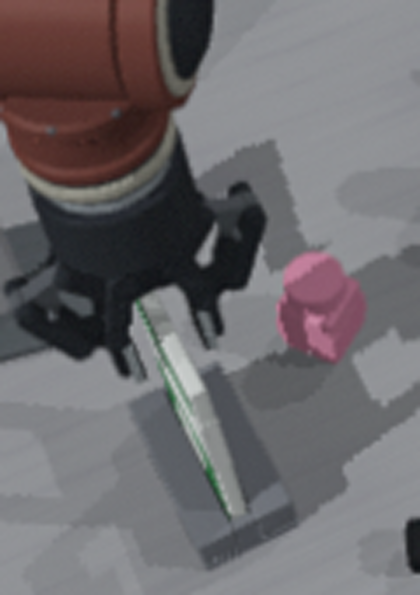

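Call:
drive_tool([
  {"x": 0,"y": 0,"z": 0,"ax": 0,"ay": 0,"az": 0},
  {"x": 0,"y": 0,"z": 0,"ax": 0,"ay": 0,"az": 0},
  {"x": 0,"y": 0,"z": 0,"ax": 0,"ay": 0,"az": 0},
  {"x": 0,"y": 0,"z": 0,"ax": 0,"ay": 0,"az": 0},
  {"x": 0,"y": 0,"z": 0,"ax": 0,"ay": 0,"az": 0},
], hand=0.0)

```text
time: 26.22
tool_pos: [0.6279, -0.2848, 0.139]
tool_rot: [0.01, 0.708, 0.009, -0.706]
contact_force: [-0.2, 1.2, 6.6]
gripper_width: 0.103
```

Call:
drive_tool([
  {"x": -0.2,"y": 0,"z": 0,"ax": 0,"ay": 0,"az": 0},
  {"x": -0.5,"y": 0,"z": 0,"ax": 0,"ay": 0,"az": 0},
  {"x": -1,"y": 0,"z": 0,"ax": 0,"ay": 0,"az": 0},
  {"x": -1.5,"y": 0,"z": 0,"ax": 0,"ay": 0,"az": 0},
  {"x": -2,"y": 0,"z": 0,"ax": 0,"ay": 0,"az": 0},
])

```text
time: 26.63
tool_pos: [0.627, -0.2846, 0.1884]
tool_rot: [0.009, 0.707, 0.009, -0.707]
contact_force: [-0.8, 0.3, -0.9]
gripper_width: 0.105
```

Call:
drive_tool([
  {"x": -0.8,"y": 0,"z": 0,"ax": 0,"ay": 0,"az": 0},
  {"x": -1.6,"y": 0,"z": 0,"ax": 0,"ay": 0,"az": 0},
  {"x": -2.4,"y": 0,"z": 0,"ax": 0,"ay": 0,"az": 0},
  {"x": -3,"y": 0,"z": 0,"ax": 0,"ay": 0,"az": 0},
  {"x": -3,"y": 0,"z": 0,"ax": 0,"ay": 0,"az": 0},
])

```text
time: 27.05
tool_pos: [0.6287, -0.2855, 0.2683]
tool_rot: [0.011, 0.71, 0.007, -0.704]
contact_force: [1.0, -0.3, -0.6]
gripper_width: 0.107
```

```bash
python3 -c "
from h import *
f=grab('scene');crop(f,90,170,280,400,2.6,'m1')
plan(.6276,-.2837,.138,-88.5)
"
```

```text
t27.1 pos [ 0.628  -0.2851  0.2656] yaw-88.5 w0.10 F [ 0.5 -0.3 -1.2] | d [ 5.1  -0.07  0.04] a [-0.01 -0.06 -0.04] rows 3.1
```

View pics/m1.png

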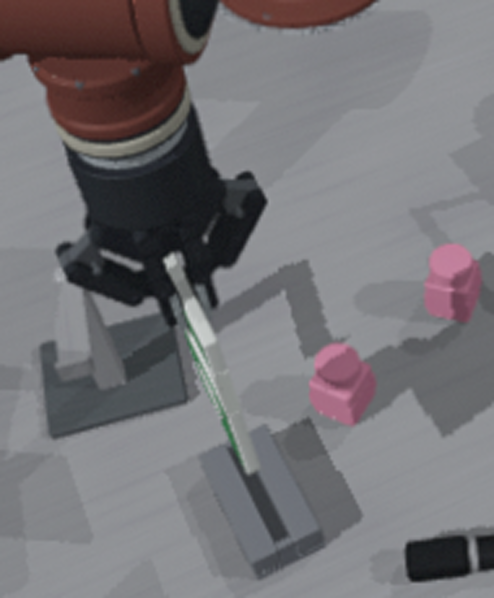

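Call:
drive_tool([
  {"x": 0,"y": 0.7,"z": -0.2,"ax": -1.4,"ay": 0,"az": 0},
  {"x": 0,"y": 1.4,"z": -0.5,"ax": -2.8,"ay": 0,"az": 0},
  {"x": 0,"y": 2.1,"z": -0.7,"ax": -4.2,"ay": 0,"az": 0},
  {"x": 0,"y": 2.8,"z": -0.9,"ax": -5.6,"ay": 0,"az": 0},
  {"x": 0,"y": 3.5,"z": -1,"ax": -7,"ay": 0,"az": 0},
])

```text
time: 27.52
tool_pos: [0.654, -0.3715, 0.2593]
tool_rot: [-0.222, -0.67, -0.224, 0.672]
contact_force: [0.7, -0.9, -1.0]
gripper_width: 0.105
```

Call:
drive_tool([
  {"x": 0,"y": 0,"z": 0,"ax": -1.4,"ay": 0,"az": 0},
  {"x": 0,"y": 0,"z": 0,"ax": -2.8,"ay": 0,"az": 0},
  {"x": 0,"y": 0,"z": 0,"ax": -4.2,"ay": 0,"az": 0},
  {"x": 0,"y": 0,"z": 0,"ax": -5.6,"ay": 0,"az": 0},
  {"x": 0,"y": 0,"z": 0,"ax": -7,"ay": 0,"az": 0},
])

```text
time: 27.93
tool_pos: [0.6535, -0.371, 0.2593]
tool_rot: [-0.413, -0.572, -0.416, 0.573]
contact_force: [0.2, 0.4, -1.0]
gripper_width: 0.104
```

```bash
python3 -c "
from h import *
plan(.626,-.381,.197,-7.5)
"
```

```text
t27.9 pos [ 0.6535 -0.371   0.2593] yaw-18.2 w0.10 F [ 0.2  0.4 -1. ] | d [ 2.5  -0.91  0.73] a [-2.14 -0.02  0.04] rows 1.7
```

Call:
drive_tool([
  {"x": 0.7,"y": -0.4,"z": 0.3,"ax": -1.1,"ay": 0,"az": 0},
  {"x": 1.5,"y": -0.7,"z": 0.6,"ax": -2.1,"ay": 0,"az": 0},
  {"x": 2.2,"y": -0.9,"z": 0.7,"ax": -2.1,"ay": 0,"az": 0},
  {"x": 2.5,"y": -0.9,"z": 0.7,"ax": -2.1,"ay": 0,"az": 0},
  {"x": 2.5,"y": -0.9,"z": 0.7,"ax": -2.1,"ay": 0,"az": 0},
])

```text
time: 28.35
tool_pos: [0.6254, -0.3794, 0.1944]
tool_rot: [-0.461, -0.533, -0.466, 0.534]
contact_force: [0.2, -0.2, -1.5]
gripper_width: 0.105
```

```bash
cat > t2.py <<'E'
from ov import *
import sys
d=np.deg2rad
fs=grab('scene');ft=grab('top')
plan(.507,-.365,.167,-7.5)
hs=(0.507,-0.365); hy=d(-7.5)
B=[(box(hs,hy,(-.061,.047),(-.012,.012),(.156,.16)),(0,255,255)),(box(hs,hy,(.043,.047),(-.012,.012),(.16,.174)),(0,255,0))]
s=st();p=s['tool_pos'];zb=p[2]-.132
B.append((box(p,hy,(-.005,.005),(-.045,.045),(zb,zb+.16)),(255,0,255)));B.append((box(p,hy,(-.005,.005),(-.03,.03),(zb+.08,zb+.125)),(255,0,255)))
draw(ft,B,(430,170,550,350),4,sys.argv[1]+'t');draw(fs,B,(70,180,250,400),3,sys.argv[1]+'s')
crop(fs,70,180,250,400,3,sys.argv[1]+'r')
E
python3 t2.py n
```

```text
t28.4 pos [ 0.6274 -0.3804  0.1989] yaw-8.0 w0.10 F [ 0.7 -0.1 -1.5] | d [ 1.28 -4.85  0.06] a [-0.11 -0.01  0.01] rows 3.0
```

View pics/ns.png

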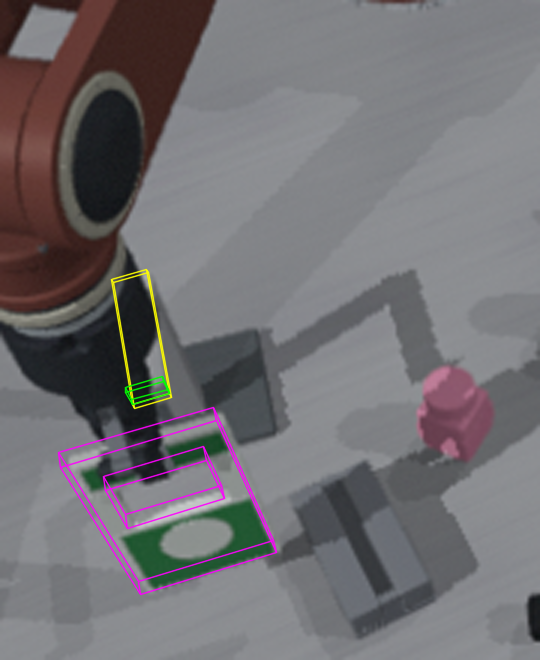

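View pics/nt.png

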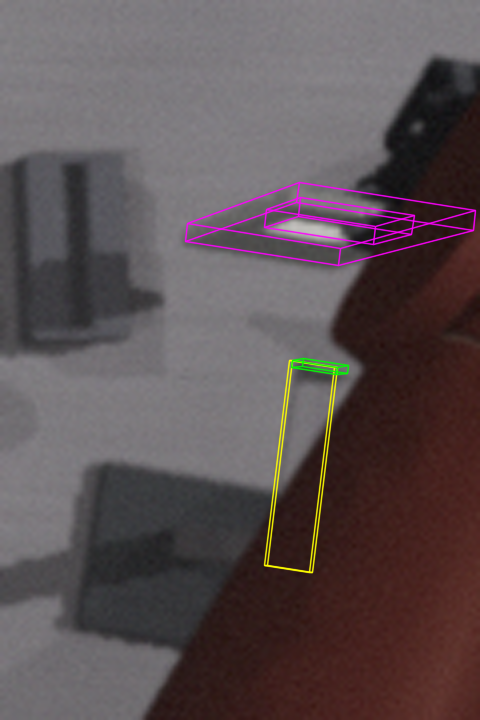

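View pics/nr.png

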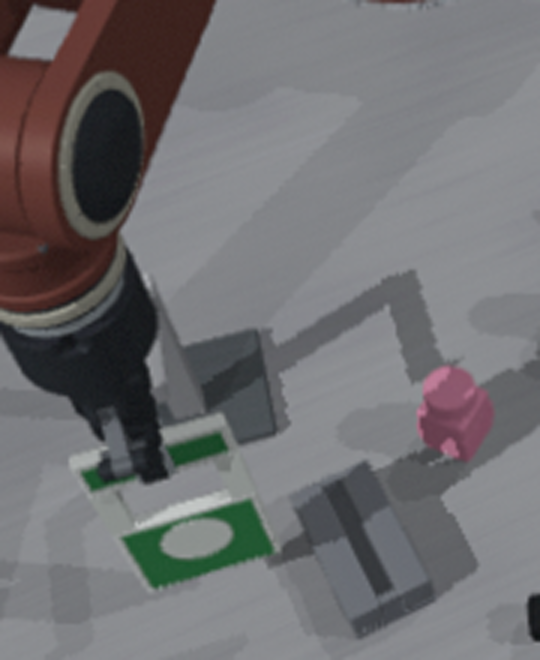

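```bash
python3 -c "
from h import *
f=load('scene');crop(f,85,305,175,385,8,'p1')"
```

```text
(no output)
```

View pics/p1.png

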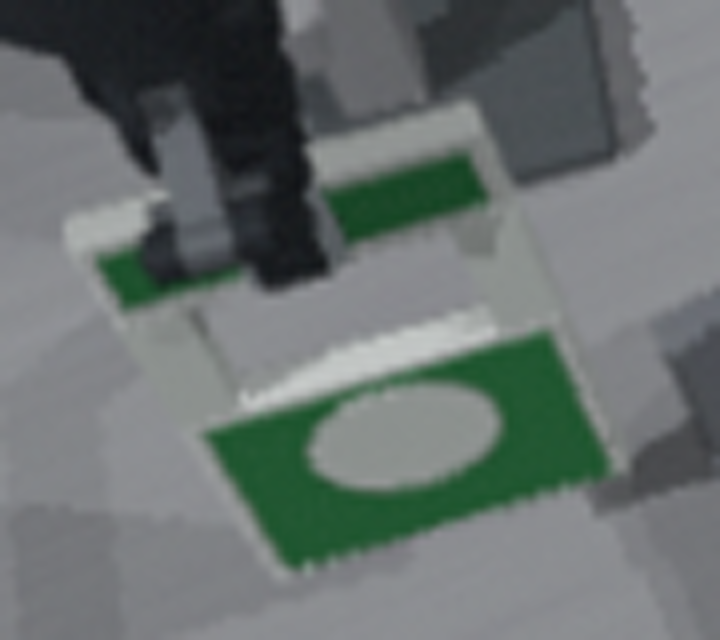

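Run:
```python
from h import *
from scipy.optimize import least_squares
f=load('scene'); s=st(); p0=s['tool_pos']
pts=[((285,575),(.005,-.045,0)),((622,470),(.005,.045,0)),((62,222),(-.005,-.045,.16)),((472,100),(-.005,.045,.16)),((83,254),(.005,-.045,.16)),((490,150),(.005,.045,.16)),((240,402),(.005,-.03,.08)),((497,330),(.005,.03,.08)) ]
uv=np.array([((a+.5)/8-.5+85,(b+.5)/8-.5+305) for (a,b),_ in pts]); L=np.array([l for _,l in pts])
def P(v): return R.from_euler('ZYX',v[3:]).apply(L-[0,0,.16-.028])+v[:3]  # point 28mm below top = tcp
v0=np.r_[p0,np.deg2rad(-8),0,0]
r=least_squares(lambda v:np.r_[(proj(f,P(v))-uv).ravel(),(v[2]-p0[2])/.002,],v0,x_scale=[.01]*3+[.1]*3)
print(p0.round(4),r.x[:3].round(4),np.rad2deg(r.x[3:]).round(1),r.fun.round(1))
r=least_squares(lambda v:np.r_[(proj(f,P(np.r_[v,0,0]))-uv).ravel()],v0[:4])
print(r.x[:3].round(4),np.rad2deg(r.x[3:]).round(1),r.fun.round(1))
```

```text
[ 0.6274 -0.3804  0.1989] [ 0.6324 -0.3758  0.1982] [-8.4  2.7 -0.4] [-1.6 -0.3  1.4 -0.5  0.3 -0.4  1.   0.3 -1.6  0.5 -0.3 -1.1  0.3  0.8
  0.5  0.5 -0.3]
[ 0.6064 -0.3786  0.1624] [-8.2] [-0.6  0.4  0.6  0.5  1.7 -0.8 -0.3  0.4 -0.4 -0.2 -1.7 -1.5  1.   0.8
 -0.2  0.7]
```

Call:
drive_tool([
  {"x": 0,"y": -0.9,"z": 0.18,"ax": -0.1,"ay": 0,"az": 0},
  {"x": 0,"y": -1.9,"z": 0.18,"ax": -0.1,"ay": 0,"az": 0},
  {"x": 0,"y": -2.4,"z": 0.18,"ax": -0.1,"ay": 0,"az": 0},
  {"x": 0,"y": -2.8,"z": 0.18,"ax": -0.1,"ay": 0,"az": 0},
  {"x": 0,"y": -2.8,"z": 0.18,"ax": -0.1,"ay": 0,"az": 0},
])

```text
time: 28.87
tool_pos: [0.557, -0.3757, 0.2013]
tool_rot: [0.467, 0.532, 0.465, -0.532]
contact_force: [-0.6, -0.4, -1.6]
gripper_width: 0.107
```

```bash
python3 t2.py o
```

```text
t29.0 pos [ 0.5582 -0.3757  0.2007] yaw-7.5 w0.10 F [ 0.1  0.1 -1. ] | d [ 1.34 -2.09 -0.16] a [-0.    0.01 -0.03] rows 1.5
```

View pics/or.png

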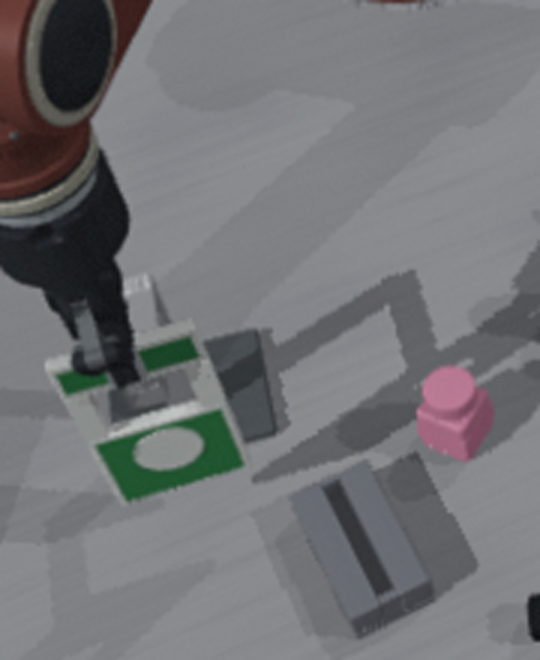

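View pics/ot.png

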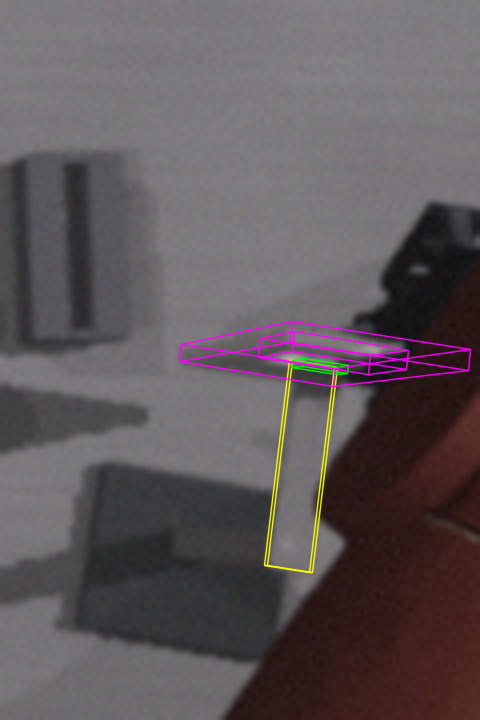

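```bash
python3 -c "
from h import *
f=load('scene');crop(f,80,260,160,350,8,'p2');f=load('top');crop(f,470,240,550,320,7,'p3')"
```

```text
(no output)
```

View pics/p2.png

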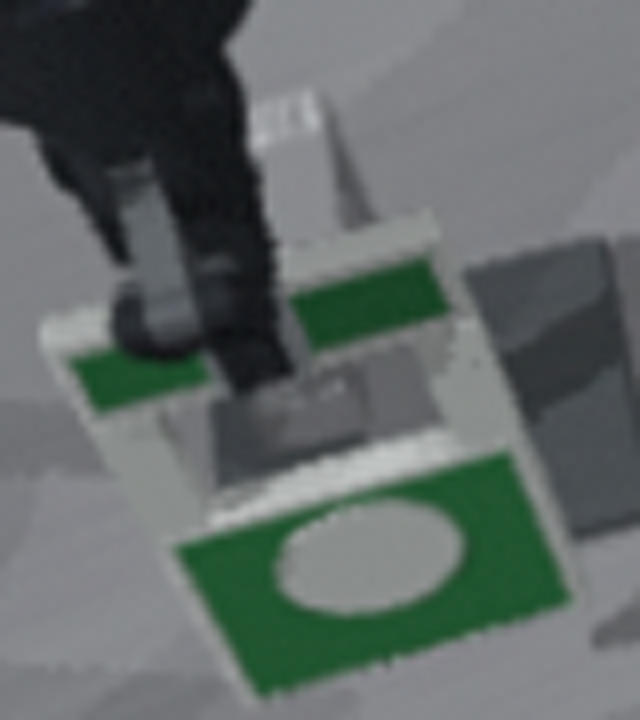

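View pics/p3.png

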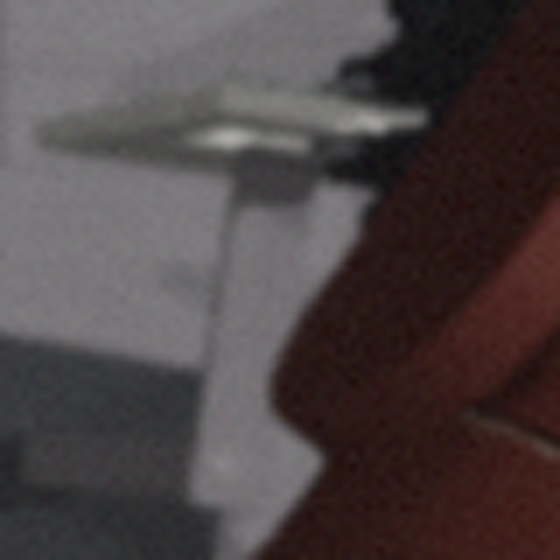

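Call:
drive_tool([
  {"x": 0,"y": -0.5,"z": 0,"ax": 0,"ay": 0,"az": 0},
  {"x": 0,"y": -1,"z": 0,"ax": 0,"ay": 0,"az": 0},
  {"x": 0,"y": -1.5,"z": 0,"ax": 0,"ay": 0,"az": 0},
  {"x": 0,"y": -2,"z": 0,"ax": 0,"ay": 0,"az": 0},
  {"x": 0,"y": -2,"z": 0,"ax": 0,"ay": 0,"az": 0},
])

```text
time: 29.38
tool_pos: [0.5074, -0.3689, 0.1997]
tool_rot: [-0.466, -0.532, -0.466, 0.532]
contact_force: [1.8, -0.5, -2.2]
gripper_width: 0.109
```

```bash
python3 t2.py q;  python3 -c "
from h import *
f=load('scene');crop(f,70,240,160,340,7,'p4');f=load('top');crop(f,470,240,550,320,7,'p5')"
```

```text
t29.5 pos [ 0.5087 -0.3691  0.1999] yaw-7.5 w0.10 F [-0.4  0.  -0.7] | d [ 1.32 -0.09 -0.15] a [-0.    0.01 -0.02] rows 0.8
```

View pics/p4.png

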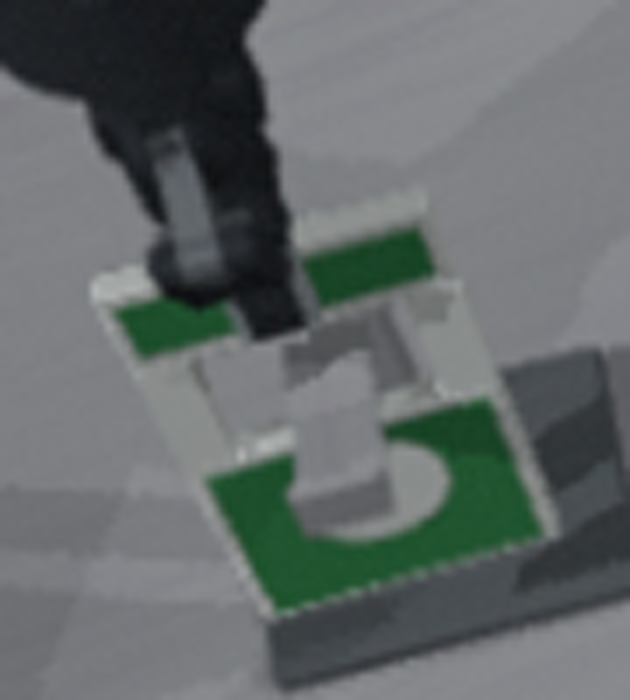

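View pics/p5.png

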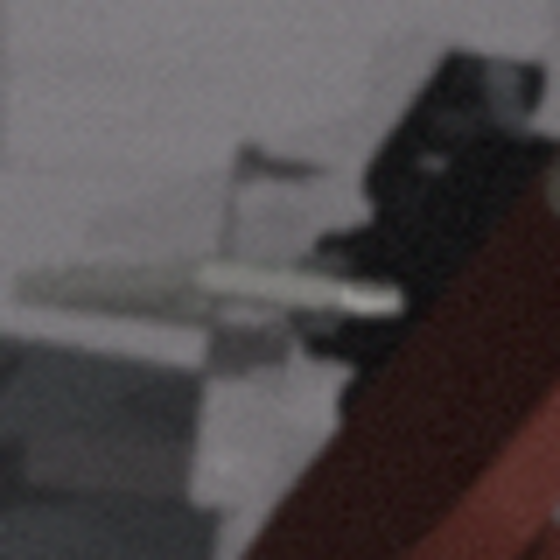

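Call:
drive_tool([
  {"x": 0.4,"y": 0,"z": 0,"ax": 0,"ay": 0,"az": 0},
  {"x": 0.8,"y": 0,"z": 0,"ax": 0,"ay": 0,"az": 0},
  {"x": 1,"y": 0,"z": 0,"ax": 0,"ay": 0,"az": 0},
  {"x": 1.1,"y": 0,"z": 0,"ax": 0,"ay": 0,"az": 0},
  {"x": 1.1,"y": 0,"z": 0,"ax": 0,"ay": 0,"az": 0},
])

```text
time: 29.9
tool_pos: [0.5073, -0.3682, 0.1699]
tool_rot: [-0.465, -0.532, -0.467, 0.532]
contact_force: [-0.6, -0.4, -1.8]
gripper_width: 0.104
```

Call:
drive_tool([
  {"x": 0.06,"y": 0,"z": 0,"ax": 0,"ay": 0,"az": 0},
  {"x": 0.12,"y": 0,"z": 0,"ax": 0,"ay": 0,"az": 0},
  {"x": 0.12,"y": 0,"z": 0,"ax": 0,"ay": 0,"az": 0},
])

```text
time: 30.15
tool_pos: [0.5078, -0.3689, 0.169]
tool_rot: [0.466, 0.532, 0.466, -0.532]
contact_force: [-0.9, 0.5, -1.8]
gripper_width: 0.105
```

Call:
drive_tool([
  {"x": 0.05,"y": 0,"z": 0,"ax": 0,"ay": 0,"az": 0},
  {"x": 0.08,"y": 0,"z": 0,"ax": 0,"ay": 0,"az": 0},
  {"x": 0.08,"y": 0,"z": 0,"ax": 0,"ay": 0,"az": 0},
])

```text
time: 30.4
tool_pos: [0.508, -0.3691, 0.168]
tool_rot: [0.466, 0.532, 0.466, -0.532]
contact_force: [-1.0, 0.3, 2.6]
gripper_width: 0.102
```

Call:
drive_tool([
  {"x": 0.03,"y": 0,"z": 0,"ax": 0,"ay": 0,"az": 0},
  {"x": 0.03,"y": 0,"z": 0,"ax": 0,"ay": 0,"az": 0},
])

```text
time: 30.57
tool_pos: [0.508, -0.3691, 0.1679]
tool_rot: [0.467, 0.532, 0.466, -0.532]
contact_force: [-2.2, 1.8, 6.1]
gripper_width: 0.109
```

Call:
drive_tool([
  {"x": 0,"y": 0,"z": 0,"ax": 0,"ay": 0,"az": 0},
  {"x": 0,"y": 0,"z": 0,"ax": 0,"ay": 0,"az": 0},
  {"x": 0,"y": 0,"z": 0,"ax": 0,"ay": 0,"az": 0},
  {"x": 0,"y": 0,"z": 0,"ax": 0,"ay": 0,"az": 0},
  {"x": 0,"y": 0,"z": 0,"ax": 0,"ay": 0,"az": 0},
], hand=0.3)

```text
time: 30.98
tool_pos: [0.5076, -0.3688, 0.1657]
tool_rot: [-0.466, -0.532, -0.466, 0.532]
contact_force: [-1.1, 0.6, -0.5]
gripper_width: 0.297
```

Call:
drive_tool([
  {"x": -0.5,"y": 0,"z": 0,"ax": 0,"ay": 0,"az": 0},
  {"x": -1,"y": 0,"z": 0,"ax": 0,"ay": 0,"az": 0},
  {"x": -2,"y": 0,"z": 0,"ax": 0,"ay": 0,"az": 0},
  {"x": -3.2,"y": 0,"z": 0,"ax": 0,"ay": 0,"az": 0},
  {"x": -4.6,"y": 0,"z": 0,"ax": 0,"ay": 0,"az": 0},
])

```text
time: 31.4
tool_pos: [0.5073, -0.3684, 0.2823]
tool_rot: [-0.466, -0.532, -0.467, 0.532]
contact_force: [0.6, -0.9, 0.2]
gripper_width: 0.305
```

Call:
drive_tool([
  {"x": 0,"y": 0,"z": -1.4,"ax": 0,"ay": 0,"az": 0},
  {"x": 0,"y": 0,"z": -2.8,"ax": 0,"ay": 0,"az": 0},
  {"x": 0,"y": 0,"z": -4.2,"ax": 0,"ay": 0,"az": 0},
  {"x": 0,"y": 0,"z": -5.6,"ax": 0,"ay": 0,"az": 0},
  {"x": 0,"y": 0,"z": -7,"ax": 0,"ay": 0,"az": 0},
])

```text
time: 31.82
tool_pos: [0.531, -0.1941, 0.2834]
tool_rot: [0.467, 0.532, 0.465, -0.531]
contact_force: [0.4, 0.6, -0.1]
gripper_width: 0.301
```

```bash
python3 -c "
from h import *
f=grab('scene','z0');crop(f,70,240,180,360,5,'z1');f=grab('top','z2')
print(st()['time'],st()['contact_force'])"
```

```text
31.9167 [ 0.34267637 -0.69016053 -0.46266881]
```

View pics/z0.png

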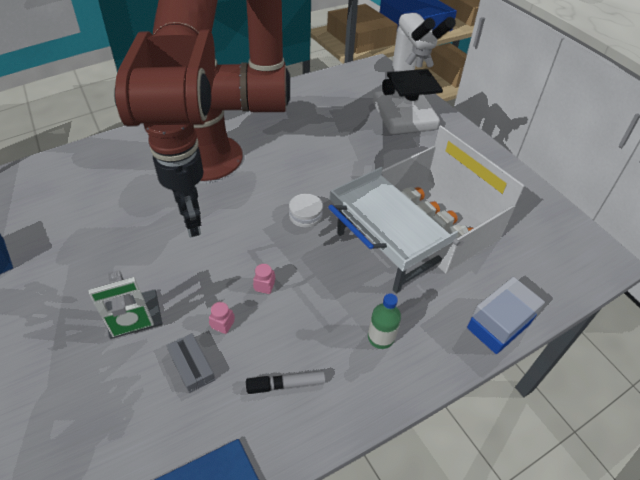

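View pics/z1.png

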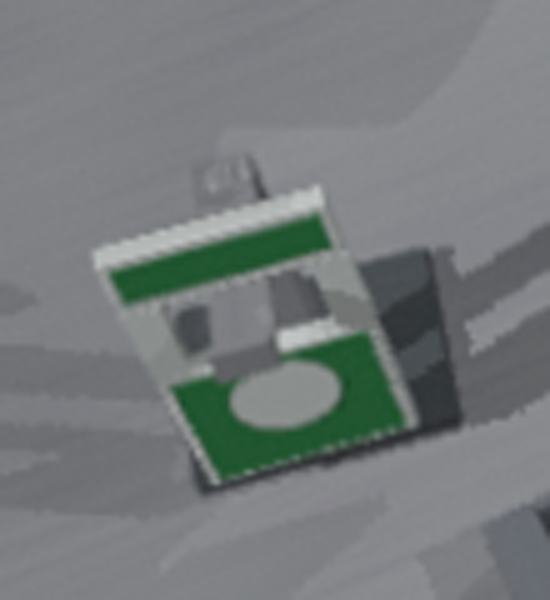

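View pics/z2.png

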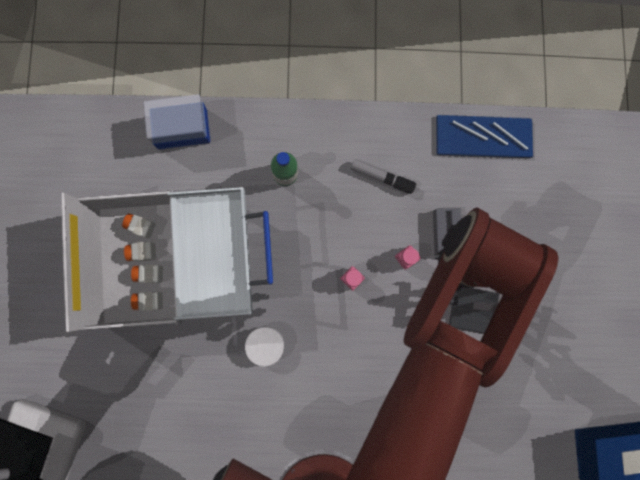

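Call:
drive_tool([
  {"x": -0.5,"y": 0,"z": -0.5,"ax": 0,"ay": 0,"az": 0},
  {"x": -0.5,"y": 0,"z": -0.5,"ax": 0,"ay": 0,"az": 0},
  {"x": -0.5,"y": 0,"z": -0.5,"ax": 0,"ay": 0,"az": 0},
  {"x": -0.5,"y": 0,"z": -0.5,"ax": 0,"ay": 0,"az": 0},
  {"x": -0.5,"y": 0,"z": -0.5,"ax": 0,"ay": 0,"az": 0},
])

```text
time: 32.33
tool_pos: [0.5322, -0.1839, 0.2936]
tool_rot: [-0.466, -0.532, -0.466, 0.532]
contact_force: [-0.2, -0.2, -0.2]
gripper_width: 0.3
```

```bash
python3 -c "
from h import *
a=cv2.imread('pics/z0.png').astype(int); f=grab('scene'); b=f['img'].astype(int)
d=np.abs(a-b).max(2)
print('plate',(d[270:345,88:170]>40).sum(),'bin',(d[130:280,325:520]>40).sum())
t0=cv2.imread('pics/top0.png').astype(int);t=grab('top')['img'].astype(int);d=np.abs(t-t0).max(2)
for n,w in dict(tray=(185,325,168,275),dish=(325,370,240,290),reag=(145,190,265,305),scope=(155,200,345,420)).items(): print(n,(d[w[0]:w[1],w[2]:w[3]]>50).sum())
workorder.job_done();print(st()['time'])"
```

```text
plate 0 bin 256
tray 2
dish 0
reag 0
scope 0
the job is handed in; nothing more can be done
the job is handed in; nothing more can be done
```

The job is handed in at about 32.5 s, and my last checks show it done as asked.

- **Pots:** All four orange-lidded pots were on the bench. I set each one down in the tray under light contact. I then lifted the tray by its handle until they slid into the bin, and the last top picture shows all four lying there.
- **Tray:** It is back down and matches its starting picture.
- **Plate:** It hangs by its window on the hook with the green face outward. It showed no change between two pictures about half a second apart, with the gripper clear.
- **Bystanders:** The dishes, reagent bottle and handset match their starting pictures. I left the pink look-alikes alone.

Two readings were less clean:
- **Force on the tray:** While pressing the tray back onto its stop, the wrist force briefly read about 60 N, carried by the fingers on the handle. That is under the 120 N wrist limit. I don't think it counts toward the 40 N limit on the arm and gripper body, but it was higher than intended.
- **Bin area:** About 256 pixels there changed between the last two scene pictures. I took this for the arm's moving shadow but did not check it further.

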